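Sort rocking boards from true ones and stack the true ones under the hold-down arm

ROBOT

A 6-joint arm with a two-finger parallel gripper is mounted at the origin on a cart in front of the work surface, level with it; the furniture and walls round the work are solid. World frame = base frame: x ahead of the robot, y to its left, z up, the work surface at z = 0. Lengths are in mm, angles in rad, forces in N, time in s.
With the tool pointing down it reaches from about 300 to 950 mm from the base axis. Payload 3.1 kg.
Tool frame: the origin (TCP) lies between the finger pads; the fingertips stand 25 mm ahead of it and the grasp point (between the pads) lies 6 mm ahead of it (ctrl.finger_overhang is the distance from the TCP to the fingertips, in mm); z points along the fingers, y is the line along which they close (so a half turn about z gives the same grasp; the last joint's range is limited). The gripper opens to 85 mm and grips with 20 to 120 N. Pads are 22 mm wide; open, the fingers measure 114 mm over their backs; the gripper's body (76 mm by 85 mm) begins 54 mm behind the grasp point. The pads swing forward as they close: fully open they stand 13 mm farther back than shut.
Start: joints at [-1.356, 0.308, 1.634, -0, 1.2, -0.07], TCP at [175.576, -599.838, 256.272] pointing down, gripper open.
Joint ranges: [-3.06, 3.06], [-0.79, 1.96], [0.05, 2.63], [-1.19, 4.34], [0.05, 2.64], [-2.94, 2.94]. Speed limits (rad/s): [2.79, 2.79, 3.14, 3.14, 3.14, 3.14].

INTERFACE

Orientations are given as a unit quaternion [x, y, z, w].
In Python, from plant import ctrl gives the robot as it stands. The module is installed in compiled form; this text tells all that it offers.
- The arm moves only by the shell command python3 -m jog [FORCE], which reads ROWS from standard input. ROWS is a JSON list that holds a single list of rows (three levels of brackets), with 1 to 20 rows, each of 5 numbers: dx, dy, dz in m, then a turn about the tool's z in units of 0.25 rad, then the opening from 0.0 (shut) to 1.0 (fully open); each row is the pose to reach, as a shift and turn from the pose commanded when the command began, along the tool's axes at that moment; what a row does not reach only later rows make up. A row lasts 1/12 s, in which the tool goes at most 41.7 mm and 0.125 rad, less where a joint would pass 70% of its speed; a pose out of reach is approached as far as the arm can. The fingers move at their own pace and stop on an object; FORCE is the grip in N (left out, the last holds). Time passes only in rows, so rows that do not move let the fingers close. It prints the time, the measured TCP pose, the force, the opening and the grip force at its end. Input that does not fit is refused with a message, and nothing moves.
- ctrl.observe(): the state, without advancing time (a new reading comes with each control period).
- ctrl.snapshot(name): name is "scene" or "top" or "wrist"; returns a dict with "frame" (480x640x3 uint8, blue, green, red), "camera_matrix" (3x3 intrinsics, pixels), "k1" (the pictures are not rectified: a ray, as slopes to the right and down, at radius r is drawn at 1 + k1 r^2 times it, then the intrinsics apply), "cam_to_world" (4x4, takes a point from camera to world coordinates); the wrist camera has in their place "T_tool_cam" (4x4, takes a point from camera to tool coordinates, whose origin is the TCP and whose axes are the flange's). Camera axes: x right, y down, z forward; pixel columns grow to the right and rows downward; lengths in mm; the calibration is good to about 2 mm. A picture is of the moment at which its call begins: read the wrist's pose just before it. There is no depth.
- ctrl.job_done(): hands the job in; it is judged then, once.
The state is a dict: "clock": time; "joint_pos": joint angles; "joint_velocities": joint speeds; "joint_efforts": joint torques, N m; "eef_pos": TCP position; "tool_rot": TCP orientation; "contact_force": force on the tool from outside, world axes, zero at the start; "ft_torque": the same for the moment, N m; "grip_width": opening from 0.0 (shut) to 1.0 (fully open); "grasp_force": force on a finger pad.
Only numpy, scipy, OpenCV 4.12 (cv2) and the standard library are available. Lean on these libraries where they do the work, as an engineer would, in place of code of your own. Each camera call takes 0.05 s, during which the arm holds its last target. There are 200 camera calls.

TASK

Of the light wooden boards on the left of the bench, some are true and lie steady when pressed down at an end, and some are crowned underneath and rock. Swing the press's red hold-down arm right up so that it stays open, stack the steady boards squarely on the press's base in one pile, and then bring the arm down so that it holds the pile; put every board that rocks into the grey tray. Leave the roll of tape and the tape measure alone.

Things in the scene. Friction and masses are not known exactly. Their poses are not given: they have to be found in the camera images.
- board_1: light brown wooden board 120 x 40 x 20 mm (x, y, z), level top, on the bench; origin at the centre of its underside, x along its length; 0.07 to 0.14 kg. 4 or 5 boards are present (1 to 3 true, 1 to 3 bad), the rest absent (None). Names and places do not tell which are bad: press to find out
- board_2: another such board, same size, origin, axes. A true board has a flat underside and stays level when pressed at an end
- board_3: another such board. A bad one is crowned underneath: it touches only on a 12 mm wide strip across the middle, the ends 4.5 mm clear. Left alone it lies level; a newton or more on its top within 20 mm of either end tips it by 0.08 rad, the pressed end 3 to 5 mm down; let go, it comes level or stays tipped
- board_4: another such board, same size, origin and axes
- board_5: another such board, same size, origin and axes
- board_6: another such board, same size, origin and axes
- press_seat (a point): centre of the place on top of the press's fixed plywood base (15 mm above the bench, 140 mm wide, from 70 mm before to 125 mm behind this point) where boards are stacked lengthwise along x; x is level, toward the hinge end, z up. The hinge axis is at (+88, 0, +85) mm in this frame, between two steel cheeks (42 mm over all, 26 mm long, tops 111 mm above the bench)
- press_hinge (a point): point on the axis of the arm's hinge, 100 mm above the bench, midway between the cheeks; the axis runs along this frame's y; the frame does not turn with the arm. The arm's rubber foot, 60 mm from the hinge and 45 mm below the arm, comes down on the pile 28 mm behind its middle
- press_handle (a point): middle of the black round T-handle, 125 mm along the arm from the hinge and 25 mm above the arm's line (arm level); bar 16 mm thick, 112 mm long along its own y (parallel to the hinge axis). The red arm (16 mm wide) joins its middle, so pinch it about 33 mm to either side; it can turn in the grip. The point turns with the arm
- press_arm (a joint): angle of the weighted red arm, rad: 0 = level, pointing from the hinge to the robot end; grows as the handle is lifted; stops at -0.5 (empty; the start) and 2.1. Past 1.8 it leans back and stays open by its weight; below 1.5 it sinks shut, damped, at about 1 rad/s; 2 to 5 N at the handle lifts it. Rests near -0.38 on one board, 0 on two, 0.31 on three
- tray_in (a point): centre of the inner floor (6 mm above the bench) of the fixed open grey reject tray, outside 180 x 230 x 30 mm (x, y, z), walls 6 mm, sides along this frame's x and y
- masking_tape: roll of beige masking tape lying flat, 101 mm across, 24 mm high; bystander, leave alone; origin at the centre of its underside
- tape_measure: yellow tape measure, 36 x 93 x 68 mm; bystander, leave alone; origin at the centre of its underside

How it is judged:
By the outcome, as a careful person would: the job done as asked, in the order asked, and still so for the second after the job is handed in, with the robot touching nothing.
Of board_1, board_2, board_3, board_4, board_5, board_6 only 4 to 5 are there at a start; the rules pass over those that are not, and their reading is None.
At some moment in a run one of board_1, board_2, board_3, board_4, board_5, board_6 may be knocked a few centimetres aside while the robot is not near it.
Once in a run the grip may slacken for a moment while it holds something.
It also fails if it takes over 210 s, if anything falls off the work surface, if the arm or the gripper's body presses on something with over 40 N, if the wrist force passes 120 N, or if a joint passes its speed limit or range.

## Working session

There is one attempt and no reset: what is moved stays moved. The work goes in short steps, Python scripts to look and compute and a shell command to move; the robot and the scene stay as the last step left them, time stands still between calls to the robot, and variables do not carry over. Pictures are saved under pics/ and viewed, at most 14 in all, crops included, and the job is handed in when it is done.

```bash
mkdir -p pics; ls; cat > h.py <<'E'
import numpy as np, cv2
from scipy.spatial.transform import Rotation as R
from plant import ctrl
def snap(n,f=None):
    o=ctrl.observe(); s=ctrl.snapshot(n)
    if n=="wrist":
        T=np.eye(4);T[:3,:3]=R.from_quat(o["tool_rot"]).as_matrix();T[:3,3]=o["eef_pos"]
        s["cam_to_world"]=T@np.array(s["T_tool_cam"])
    if f: cv2.imwrite("pics/"+f,s["frame"])
    return s
def ray(s,p):
    K=np.array(s["camera_matrix"]);p=np.atleast_2d(np.array(p,float))
    d=cv2.undistortPoints(p.reshape(-1,1,2),K,np.array([s["k1"],0,0,0.])).reshape(-1,2)
    T=np.array(s["cam_to_world"]);D=np.c_[d,np.ones(len(d))]@T[:3,:3].T
    return T[:3,3],D
def onz(s,p,z):
    o,D=ray(s,p);return o+D*((z-o[2])/D[:,2])[:,None]
def tri(s1,p1,s2,p2):
    o1,D1=ray(s1,p1);o2,D2=ray(s2,p2);out=[]
    for a,b in zip(D1,D2):
        A=np.c_[a,-b];t=np.linalg.lstsq(A,o2-o1,rcond=None)[0]
        q1=o1+a*t[0];q2=o2+b*t[1];out.append(np.r_[(q1+q2)/2,np.linalg.norm(q1-q2)])
    return np.array(out)
def tool(p,cmd=None):
    "shift of TCP to world p, in tool axes now"
    o=ctrl.observe();return R.from_quat(o["tool_rot"]).inv().apply(np.array(p)-o["eef_pos"])
E
python3 - <<'E'
from h import *
for n in("scene","top"):
    s=snap(n,n+"0.png");print(n,s["camera_matrix"],s["k1"],s["cam_to_world"])
o=ctrl.observe();print(o,ctrl.finger_overhang)
E
```

```text
pics
scene [[578.24071291   0.         309.24070446]
 [  0.         578.24071291 248.08288092]
 [  0.           0.           1.        ]] -0.13496305993460617 [[-5.84657627e-01 -3.66155707e-01  7.23951282e-01 -4.96160417e+02]
 [-8.11193480e-01  2.76888213e-01 -5.15070923e-01  7.90296265e+02]
 [-1.18574186e-02 -8.88404703e-01 -4.58907927e-01  7.99122560e+02]
 [ 0.00000000e+00  0.00000000e+00  0.00000000e+00  1.00000000e+00]]
top [[575.90558973   0.         326.64664698]
 [  0.         575.90558973 251.05301736]
 [  0.           0.           1.        ]] 0.005876316688203012 [[ 1.95057510e-01 -7.69232673e-01  6.08468292e-01 -4.28271394e+02]
 [-9.80679159e-01 -1.43563239e-01  1.32883343e-01 -2.17586071e+02]
 [-1.48645305e-02 -6.22632068e-01 -7.82373539e-01  1.38975462e+03]
 [ 0.00000000e+00  0.00000000e+00  0.00000000e+00  1.00000000e+00]]
{'clock': 0.1, 'joint_pos': array([-1.35572806e+00,  3.08945158e-01,  1.63503410e+00,  1.78801643e-06,
        1.19971814e+00, -6.97104482e-02]), 'joint_velocities': array([ 0.00091348, -0.00097253, -0.00379627,  0.00044081,  0.00097723,
       -0.00050359]), 'joint_efforts': array([-3.21634197e-04, -4.16406476e+01, -2.77644306e+01, -3.48884612e-05,
        4.01570913e-03, -1.84600486e-05]), 'eef_pos': array([ 175.41180895, -599.16444241,  255.15689607]), 'tool_rot': array([ 9.89879249e-01,  1.41908294e-01, -7.55874886e-05, -1.04965668e-03]), 'contact_force': array([ 0.28040904,  0.7360934 , -0.11803411]), 'ft_torque': array([ 0.06699228, -0.03314592,  0.04118036]), 'grasp_force': 0.0, 'grip_width': 1.0040423396817135} 25.0
```

View pics/scene0.png

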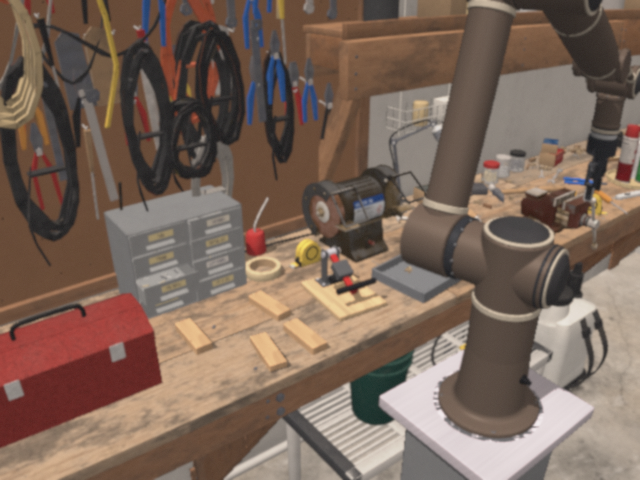

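View pics/top0.png

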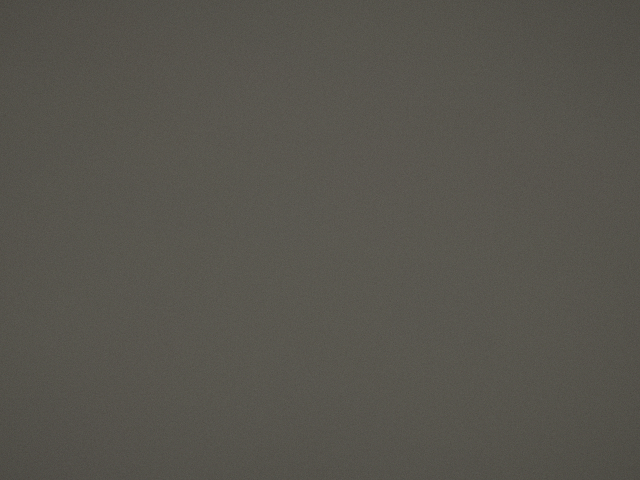

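The scene view shows four boards at about (193,335), (268,304), (268,351) and (305,335). The press is at (342,295), the tray at (418,275), the masking tape at (264,268) and the tape measure at (308,252). The top view is blank: something covers the lens.

```bash
python3 - <<'E'
from h import *
s=snap("scene")
f=s["frame"]
cv2.imwrite("pics/crop1.png",cv2.resize(f[220:390,150:480],None,fx=2.4,fy=2.4,interpolation=cv2.INTER_CUBIC))
for n,p,z in [("b",(193,335),20),("b",(268,304),20),("b",(268,351),20),("b",(305,335),20),("base near corner",(345,317),15),("base R",(385,302),15),("base L",(303,283),15),("handle ends",(338,293),40),("h",(375,283),40),("tray",(418,275),6),("tape",(264,268),24),("tm",(308,252),40)]:
    print(n,onz(s,p,z).round())
np.set_printoptions(suppress=True,precision=4)
w=snap("wrist");print(np.array(w["T_tool_cam"]),w["camera_matrix"],w["k1"]); t=snap("top");print(t["frame"].mean())
E
```

```text
b [[541. 384.  20.]]
b [[549. 174.  20.]]
b [[388. 276.  20.]]
b [[388. 176.  20.]]
base near corner [[396.  53.  15.]]
base R [[388. -69.  15.]]
base L [[587.  41.  15.]]
handle ends [[461.  24.  40.]]
h [[442. -82.  40.]]
tray [[ 445. -244.    6.]]
tape [[705.  89.  24.]]
tm [[684. -45.  40.]]
[[   0.0005   -0.9592   -0.2826   72.4853]
 [   1.        0.0004    0.0006   -0.1643]
 [  -0.0005   -0.2826    0.9592 -116.932 ]
 [   0.        0.        0.        1.    ]] [[344.9926   0.     318.9763]
 [  0.     344.9926 237.5904]
 [  0.       0.       1.    ]] -0.04972806264149289
82.83986436631945
```

View pics/crop1.png

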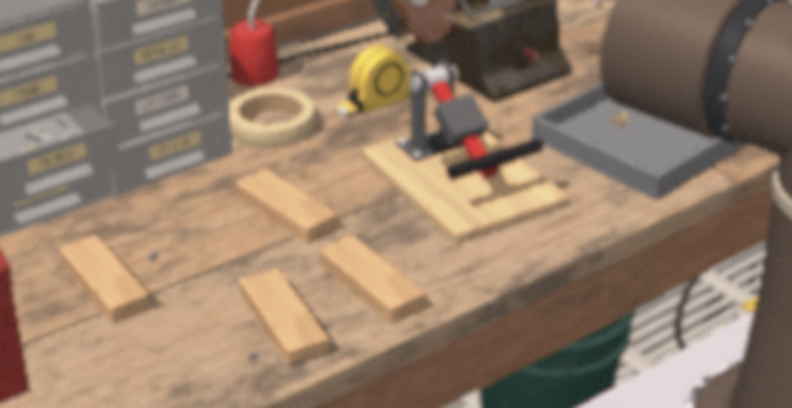

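The crop shows the same four boards, and they are separate from each other. The red arm lies over the press base with its black bar lowest, and the fifth and sixth boards are not in view. Next I move the wrist camera over the area.

```bash
cat >> h.py <<'E'
def plan(p,yaw=None):
    "print tool-axes shift and turn to TCP p and tool-x world yaw"
    o=ctrl.observe();M=R.from_quat(o["tool_rot"]).as_matrix();y0=np.arctan2(M[1,0],M[0,0])
    t=0 if yaw is None else -((yaw-y0+np.pi/2)%np.pi-np.pi/2)
    print("at",o["eef_pos"].round(1),"yaw",round(y0,3),"shift",(M.T@(np.array(p)-o["eef_pos"])).round(1),"turn",round(t,3),"j6",o["joint_pos"][5].round(2),"clk",o["clock"])
E
python3 -c "
from h import *
plan([430,150,420],0)"
```

```text
at [ 175.5 -599.5  255.7] yaw 0.285 shift [ 454.8 -648.  -163.6] turn 0.285 j6 -0.07 clk 0.25
```

The rows are not in the units I measure in: shifts go in m and turns go in units of 0.25 rad. I convert before sending: -648 mm is -0.648, 455 mm is 0.455, 0.285 rad is 1.14.

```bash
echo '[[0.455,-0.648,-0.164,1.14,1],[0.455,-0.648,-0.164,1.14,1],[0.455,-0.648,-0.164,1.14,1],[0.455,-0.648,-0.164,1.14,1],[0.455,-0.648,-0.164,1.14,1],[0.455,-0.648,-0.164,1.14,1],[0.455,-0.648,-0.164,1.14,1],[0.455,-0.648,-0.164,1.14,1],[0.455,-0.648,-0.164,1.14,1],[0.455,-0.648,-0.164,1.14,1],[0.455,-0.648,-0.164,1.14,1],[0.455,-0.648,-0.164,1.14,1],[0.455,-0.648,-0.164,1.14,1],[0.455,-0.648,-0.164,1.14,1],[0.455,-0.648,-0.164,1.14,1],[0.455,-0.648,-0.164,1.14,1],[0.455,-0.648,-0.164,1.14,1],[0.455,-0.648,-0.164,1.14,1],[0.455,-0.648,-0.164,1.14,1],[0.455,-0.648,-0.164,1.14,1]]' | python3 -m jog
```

```text
refused: ROWS must be a list holding one list of rows, three levels of brackets. Nothing was moved.
```

Nothing moved. I misread the format; it is a list holding one list of rows, three levels of brackets. Resending.

```bash
echo '[[[0.455,-0.648,-0.164,1.14,1],[0.455,-0.648,-0.164,1.14,1],[0.455,-0.648,-0.164,1.14,1],[0.455,-0.648,-0.164,1.14,1],[0.455,-0.648,-0.164,1.14,1],[0.455,-0.648,-0.164,1.14,1],[0.455,-0.648,-0.164,1.14,1],[0.455,-0.648,-0.164,1.14,1],[0.455,-0.648,-0.164,1.14,1],[0.455,-0.648,-0.164,1.14,1],[0.455,-0.648,-0.164,1.14,1],[0.455,-0.648,-0.164,1.14,1],[0.455,-0.648,-0.164,1.14,1],[0.455,-0.648,-0.164,1.14,1],[0.455,-0.648,-0.164,1.14,1],[0.455,-0.648,-0.164,1.14,1],[0.455,-0.648,-0.164,1.14,1],[0.455,-0.648,-0.164,1.14,1],[0.455,-0.648,-0.164,1.14,1],[0.455,-0.648,-0.164,1.14,1]]]' | python3 -m jog
echo '[[[0,0,0,0,1],[0,0,0,0,1],[0,0,0,0,1],[0,0,0,0,1]]]' | python3 -m jog
python3 -c "
from h import *
snap('wrist','w1.png');plan([430,150,420],0);snap('top','t1.png');np.savez('pics/w1',**snap('wrist'))"
```

```text
clock: 1.92
eef_pos: [431.2, 154.4, 421.5]
tool_rot: [1.0, 0.002, 0.001, -0.001]
contact_force: [-0.2, -0.9, -0.2]
grip_width: 1.003
grasp_force: 0.0
clock: 2.25
eef_pos: [429.7, 148.6, 419.8]
tool_rot: [1.0, -0.001, -0.0, 0.0]
contact_force: [0.6, -0.4, 0.2]
grip_width: 1.003
grasp_force: 0.0
at [429.7 148.6 419.9] yaw -0.002 shift [ 0.3 -1.4 -0.1] turn -0.002 j6 1.81 clk 2.3
```

View pics/w1.png

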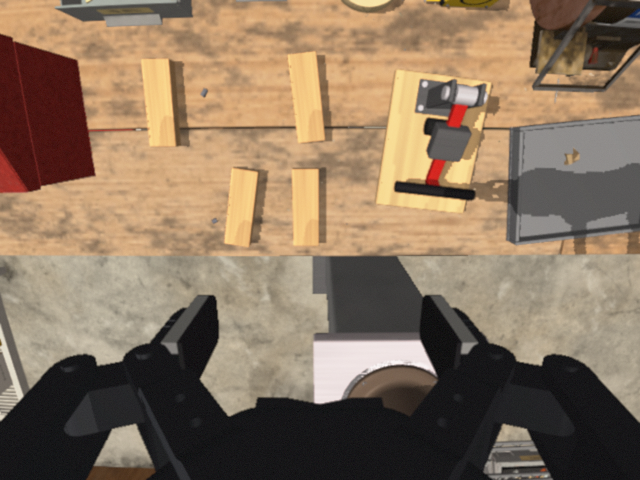

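The wrist view shows four boards at (160,103), (307,97), (241,206) and (306,207), all nearly along image rows. The press base is around (435,140), with the handle bar from (396,187) to (474,194), and the tray is on the right. I take a second wrist view for height.

To row units: 60 mm is 0.06, 130 mm is 0.13.

```bash
echo '[[[0.13,0.07,0.06,0,1],[0.13,0.07,0.06,0,1],[0.13,0.07,0.06,0,1],[0.13,0.07,0.06,0,1],[0.13,0.07,0.06,0,1],[0.13,0.07,0.06,0,1],[0.13,0.07,0.06,0,1],[0.13,0.07,0.06,0,1],[0.13,0.07,0.06,0,1]]]' | python3 -m jog | tail -1
cat >> h.py <<'E'
def rects(s,lo=(10,40,165),hi=(28,140,255),amin=500,roi=None):
    h=cv2.cvtColor(cv2.GaussianBlur(s["frame"],(3,3),0),cv2.COLOR_BGR2HSV);m=cv2.inRange(h,np.array(lo),np.array(hi))
    m=cv2.morphologyEx(m,cv2.MORPH_OPEN,np.ones((5,5)))
    c,_=cv2.findContours(m,cv2.RETR_EXTERNAL,cv2.CHAIN_APPROX_NONE)
    return m,[k for k in c if cv2.contourArea(k)>amin]
E
python3 - <<'E'
from h import *
s=snap("wrist","w2.png");np.savez("pics/w2",**s)
s1=np.load("pics/w1.npz")
for i,q in enumerate((s1,s)):
    h=cv2.cvtColor(q["frame"],cv2.COLOR_BGR2HSV)
    if i==0:
        for n,p in (("board",(160,100)),("board",(240,206)),("bench",(230,130)),("bench",(60,220)),("bench",(350,50)),("base",(395,150)),("board",(306,97)),("side",(322,110))):
            print(n,np.median(h[p[1]-4:p[1]+5,p[0]-3:p[0]+4].reshape(-1,3),axis=0))
E
```

```text
grasp_force: 0.0
board [ 19. 116. 247.]
board [ 19. 118. 245.]
bench [ 15.  92. 156.]
bench [ 15.  93. 184.]
bench [ 15. 105. 191.]
base [ 20. 106. 243.]
board [ 18. 118. 245.]
side [ 15. 118. 159.]
```

View pics/w2.png

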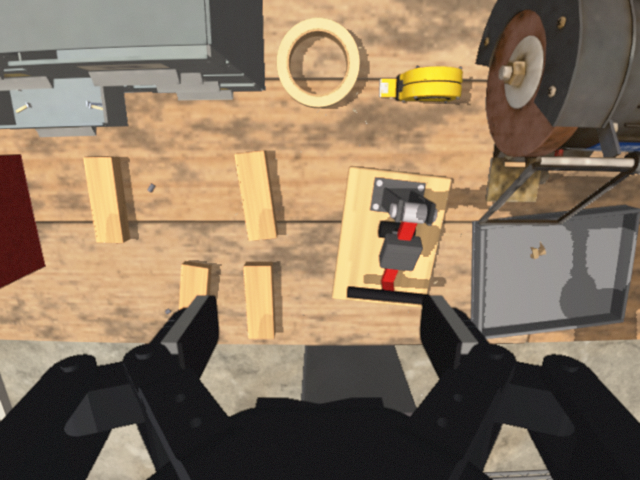

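In the second view, boards sit at (107,200), (257,195), (196,288, partly behind the finger) and (260,301). The base runs from (351,168) to (430,305), and the handle is a bar at (388,295).

```bash
python3 - <<'E'
from h import *
np.set_printoptions(suppress=True,precision=3)
S=[np.load("pics/w1.npz"),np.load("pics/w2.npz")]
B=[]
for q in S:
    m,c=rects(q,(14,80,222),(26,160,255),500)
    L=[]
    for k in c:
        r=cv2.minAreaRect(k)
        print(np.round(r[0]),np.round(r[1]),round(r[2],1),cv2.contourArea(k))
        L.append(np.array(r[0]))
    B.append(L)
def near(L,p): return min(L,key=lambda a:np.hypot(*(a-p)))
for n,p1,p2 in (("A",(160,103),(107,200)),("B",(307,97),(257,195)),("D",(306,207),(260,301))):
    a=near(B[0],p1);b=near(B[1],p2);print(n,tri(S[0],a,S[1],b))
# base corners, tray corners, handle ends (by eye)
for n,p1,p2 in (("baseFL",(397,70),(350,168)),("baseNL",(377,205),(334,298)),("baseFR",(492,84),(452,178)),("hL",(397,187),(349,294)),("hR",(473,194),(428,299)),("trayFL",(510,128),(473,223)),("trayNL",(512,243),(474,335))):
    print(n,tri(S[0],p1,S[1],p2))
def poses(q):
    m,c=rects(q,(14,80,222),(26,160,255),500)
    for k in c:
        k=cv2.boxPoints(cv2.minAreaRect(onz(q,k.reshape(-1,2),20)[:,:2].astype(np.float32)))
        r=cv2.minAreaRect(k); print("ctr",np.round(r[0],1),np.round(r[1],1),round(r[2],1))
for q in S: poses(q);print()
# red arm / black handle
for q in S:
    h=cv2.cvtColor(q["frame"],cv2.COLOR_BGR2HSV)
    m=cv2.inRange(h,np.array([0,180,120]),np.array([8,255,255]));m[:, :350]=0;m[:,500:]=0
    ys,xs=np.nonzero(m);print(len(xs),xs.mean(),ys.mean(),xs.min(),xs.max(),ys.min(),ys.max())
E
```

```text
[304. 208.] [76. 26.] 90.0 1853.5
[239. 207.] [27. 76.] 6.9 1785.5
[427. 141.] [ 87. 137.] 7.0 4840.5
[158. 102.] [90. 27.] 85.0 2226.0
[305.  98.] [90. 29.] 84.0 2338.5
[258. 303.] [72. 27.] 88.2 1825.5
[208. 206.] [51. 23.] -0.0 880.5
[366. 243.] [146. 153.] 9.5 6763.5
[463. 166.] [18. 53.] 82.2 546.0
[238. 200.] [95. 63.] 81.6 3191.0
[127. 230.] [198.  67.] 49.1 4362.0
[457. 144.] [14. 60.] 88.4 565.5
[290. 115.] [68. 14.] 1.3 530.0
[392.  65.] [21. 41.] 82.1 596.5
[455.  57.] [60. 29.] 16.7 786.0
[295.  10.] [62. 20.] 2.6 818.0
A [[535.962 320.662 103.755  38.947]]
B [[554.524 171.827  68.09   14.646]]
D [[396.296 171.559  16.844   0.096]]
baseFL [[592.454  39.401  15.261   0.294]]
baseNL [[398.619  57.774   5.486   0.017]]
baseFR [[ 578.192 -104.491    0.343    1.086]]
hL [[435.59   41.81   68.375   1.039]]
hR [[426.187 -64.626  65.588   1.135]]
trayFL [[ 516.011 -137.818    6.751    1.348]]
trayNL [[ 339.435 -160.483   16.209    1.915]]
ctr [395.2 170.9] [ 38.6 118.1] 89.8
ctr [396.3 270.2] [ 39.4 117.6] 80.2
ctr [490.6 -14.9] [134.9 193.1] 83.9
ctr [548.7 378.1] [ 39.4 119.7] 88.4
ctr [553.5 167.4] [119.2  39.8] 6.0

ctr [395.3 171.1] [ 40.8 118.2] 89.3
ctr [541.5 231.8] [71.2 31.8] 89.9
ctr [484.   18.9] [194.9 223. ] 81.0
ctr [ 596.4 -108.9] [24.  68.5] 8.2
ctr [548.2 188.2] [128.1  83.8] 6.3
ctr [504.3 346.1] [264.7 103.7] 36.4
ctr [624.7 -99. ] [17.5 79.8] 2.2
ctr [659.4 117.3] [85.9 17.2] 88.6
ctr [718.4  -8.4] [24.1 50.2] 7.9
ctr [728.  -86.4] [75.2 32.4] 75.8
ctr [778.7 109.7] [72.8 21.1] 87.4

593 445.7925801011804 143.09612141652613 426 467 105 184
502 397.5318725099602 254.300796812749 381 416 222 290
```

View 1 gives clean board rectangles of about 119x39 mm at z=20, and triangulation gives heights of 15 to 17 mm. Now the exact press frame.

```bash
python3 - <<'E'
from h import *
np.set_printoptions(suppress=True,precision=3)
q=np.load("pics/w1.npz")
m,c=rects(q,(14,80,222),(26,160,255),4000)
P=onz(q,c[0].reshape(-1,2),15)[:,:2]
b=cv2.boxPoints(cv2.minAreaRect(P.astype(np.float32)));print(b)
a=np.radians(-6.0)
# refine left edge: points with max y' 
for it in range(3):
    X=np.array([np.cos(a),np.sin(a)]);Y=np.array([-X[1],X[0]])
    u=P@X;v=P@Y
    k=(v>np.percentile(v,98)-4)&(u>u.min()+15)&(u<u.max()-15)
    f=np.polyfit(u[k],v[k],1);a+=np.arctan(f[0])
print("yaw",np.degrees(a),"u",u.min(),u.max(),"left v",np.median(v[k]),"right v",np.percentile(v,1),v.min())
seat=X*((u.min()+u.max())/2-27.5)+Y*(np.median(v[k])-70);print("seat",seat,"hinge",seat+88*X,"handle",seat+X*(88-121.7),"pinch",seat+X*(88-121.7)+Y*36)
# check the black handle ends at z=66
for s,p in ((q,[(397,187),(473,194)]),):print(onz(s,p,64)[:,:2])
p=seat+X*(88-121.7)+Y*36
plan([p[0],p[1],180],a+np.pi/2)
E
```

```text
[[386.274 -73.796]
 [580.172 -94.636]
 [594.723  40.746]
 [400.825  61.586]]
yaw -6.176703457774797 u 391.96036919586055 586.8926785083777 left v 103.62025545429233 right v -30.940248614838286 -31.803650107165772
seat [462.862 -16.276] hinge [550.351 -25.744] handle [429.358 -12.65 ] pinch [433.231  23.141]
[[435.17   41.314]
 [425.739 -65.947]]
at [559.7  80.5 361.7] yaw 0.001 shift [-126.9   57.3  181.4] turn -1.462 j6 1.64 clk 3.2
```

To row units: 181 mm is 0.181, -127 mm is -0.127, -1.462 rad is -5.848.

```bash
echo '[[[-0.127,0.057,0.1,-5.848,0.4],[-0.127,0.057,0.1,-5.848,0.4],[-0.127,0.057,0.1,-5.848,0.4],[-0.127,0.057,0.1,-5.848,0.4],[-0.127,0.057,0.1,-5.848,0.4],[-0.127,0.057,0.1,-5.848,0.4],[-0.127,0.057,0.1,-5.848,0.4],[-0.127,0.057,0.1,-5.848,0.4],[-0.127,0.057,0.1,-5.848,0.4],[-0.127,0.057,0.1,-5.848,0.4],[-0.127,0.057,0.1,-5.848,0.4],[-0.127,0.057,0.1,-5.848,0.4],[-0.127,0.057,0.181,-5.848,0.4],[-0.127,0.057,0.181,-5.848,0.4],[-0.127,0.057,0.181,-5.848,0.4],[-0.127,0.057,0.181,-5.848,0.4],[-0.127,0.057,0.181,-5.848,0.4]]]' | python3 -m jog
python3 - <<'E'
from h import *
plan([433.2,23.1,68],np.radians(83.82)); s=snap("wrist","w3.png")
E
```

```text
clock: 4.62
eef_pos: [434.3, 23.1, 181.1]
tool_rot: [0.744, 0.668, 0.001, 0.001]
contact_force: [0.4, -0.1, -0.3]
grip_width: 0.397
grasp_force: 0.0
at [434.3  23.1 181.1] yaw 1.462 shift [ -0.2  -1.4 113.1] turn -0.001 j6 0.06 clk 4.6167
```

View pics/w3.png

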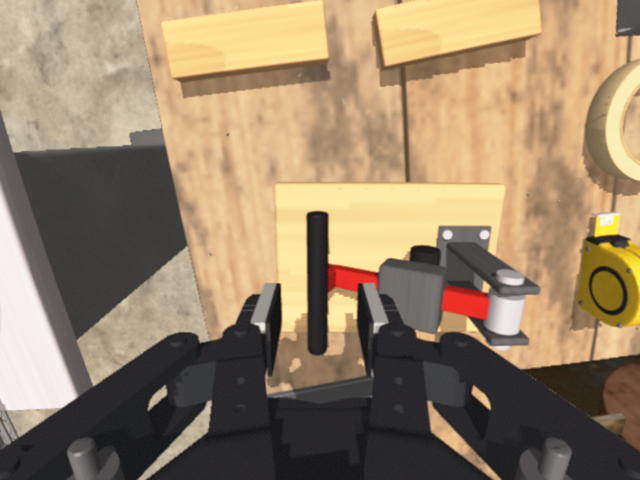

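The picture shows the black bar at column 318, midway between the pads at 273 and 372. I descend and pinch.

To row units: -1 mm is -0.001, 113 mm is 0.113.

```bash
echo '[[[0,-0.001,0.04,0,0.4],[0,-0.001,0.08,0,0.4],[0,-0.001,0.113,0,0.4],[0,-0.001,0.113,0,0.4],[0,-0.001,0.113,0,0],[0,-0.001,0.113,0,0],[0,-0.001,0.113,0,0],[0,-0.001,0.113,0,0],[0,-0.001,0.113,0,0],[0,-0.001,0.113,0,0],[0,-0.001,0.113,0,0]]]' | python3 -m jog 50
python3 - <<'E'
import numpy as np
# tool shift (dy along +-press x, dz) from grasp at a0 ; hinge frame: fwd=-x'
f=lambda a:127.5*np.array([-np.cos(a+.197),np.sin(a+.197)])
p0=f(-.5)
for a in np.arange(-.35,2.11,.15): print(round(a,2),(f(a)-p0).round(0))
E
```

```text
clock: 5.58
eef_pos: [433.0, 23.0, 68.1]
tool_rot: [0.745, 0.668, 0.001, 0.001]
contact_force: [-4.8, 0.3, 8.0]
grip_width: 0.167
grasp_force: 49.8
-0.35 [-4. 19.]
-0.2 [-6. 38.]
-0.05 [-4. 57.]
0.1 [-0. 75.]
0.25 [ 7. 93.]
0.4 [ 16. 110.]
0.55 [ 28. 125.]
0.7 [ 42. 138.]
0.85 [ 58. 148.]
1.0 [ 75. 157.]
1.15 [ 93. 162.]
1.3 [112. 165.]
1.45 [131. 165.]
1.6 [150. 162.]
1.75 [169. 157.]
1.9 [186. 148.]
2.05 [201. 137.]
```

```bash
echo '[[[0,-0.002,-0.01,0,0],[0,-0.004,-0.019,0,0],[0,-0.005,-0.029,0,0],[0,-0.006,-0.038,0,0],[0,-0.005,-0.048,0,0],[0,-0.004,-0.057,0,0],[0,-0.002,-0.066,0,0],[0,0,-0.075,0,0],[0,0.003,-0.084,0,0],[0,0.007,-0.093,0,0],[0,0.011,-0.102,0,0],[0,0.016,-0.11,0,0],[0,0.022,-0.118,0,0],[0,0.028,-0.125,0,0],[0,0.035,-0.132,0,0],[0,0.042,-0.138,0,0],[0,0.05,-0.143,0,0],[0,0.058,-0.148,0,0],[0,0.066,-0.153,0,0],[0,0.075,-0.157,0,0]]]' | python3 -m jog
```

```text
clock: 7.25
eef_pos: [501.0, 15.6, 228.1]
tool_rot: [0.744, 0.668, -0.006, -0.006]
contact_force: [-21.7, 2.6, 34.4]
grip_width: 0.163
grasp_force: 52.8
```

To row units: -3 mm is -0.003.

```bash
echo '[[[0,-0.003,-0.003,0,0],[0,-0.003,-0.003,0,0],[0,-0.003,-0.003,0,0]]]' | python3 -m jog; echo '[[[0,0,0,0,0],[0,0,0,0,0]]]' | python3 -m jog
```

```text
clock: 7.5
eef_pos: [505.0, 15.1, 229.7]
tool_rot: [0.745, 0.668, 0.001, 0.001]
contact_force: [-6.1, 1.4, 11.8]
grip_width: 0.164
grasp_force: 52.8
clock: 7.67
eef_pos: [505.0, 15.1, 229.7]
tool_rot: [0.745, 0.668, 0.001, 0.001]
contact_force: [-6.7, 2.1, 11.8]
grip_width: 0.165
grasp_force: 52.8
```

```bash
echo '[[[0,-0.001,-0.002,0,0],[0,0.008,-0.005,0,0],[0,0.017,-0.007,0,0],[0,0.026,-0.009,0,0],[0,0.036,-0.01,0,0],[0,0.045,-0.011,0,0],[0,0.055,-0.01,0,0],[0,0.064,-0.009,0,0],[0,0.074,-0.007,0,0],[0,0.083,-0.005,0,0],[0,0.093,-0.002,0,0],[0,0.101,0.002,0,0],[0,0.11,0.007,0,0],[0,0.117,0.012,0,0],[0,0.119,0.014,0,0],[0,0.119,0.014,0,0],[0,0.119,0.014,0,0]]]' | python3 -m jog
```

```text
clock: 9.08
eef_pos: [624.0, 1.9, 212.8]
tool_rot: [0.745, 0.668, 0.001, 0.001]
contact_force: [0.6, 0.2, 4.5]
grip_width: 0.164
grasp_force: 59.6
```

To row units: -60 mm is -0.06, -180 mm is -0.18.

```bash
echo '[[[0,0,0,0,0.5],[0,0,0,0,0.5],[0,0,0,0,0.5],[0,0,-0.01,0,0.5],[0,0,-0.04,0,0.5],[0,0,-0.08,0,0.5],[0,0,-0.1,0,0.5],[0,-0.02,-0.1,0,0.5],[0,-0.06,-0.1,0,0.5],[0,-0.1,-0.1,0,0.5],[0,-0.14,-0.1,0,0.5],[0,-0.18,-0.1,0,0.5],[0,-0.18,-0.1,0,0.5],[0,-0.18,-0.1,0,0.5]]]' | python3 -m jog
python3 - <<'E'
from h import *
s=snap("scene")
cv2.imwrite("pics/c2.png",cv2.resize(s["frame"][200:390,150:480],None,fx=2.2,fy=2.2))
for n,p,yaw in (("D",(395.2,170.9),0),("C",(396.3,270.2),0),("A",(548.7,378.1),0),("B",(553.5,167.4),0)): plan([p[0]+48,p[1],80],np.pi/2)
E
```

```text
clock: 10.25
eef_pos: [441.0, 22.1, 312.4]
tool_rot: [0.744, 0.668, 0.0, 0.0]
contact_force: [0.0, 0.1, -0.1]
grip_width: 0.502
grasp_force: 0.0
at [443.1  21.9 313.2] yaw 1.462 shift [148.2 -16.7 233.2] turn -0.109 j6 0.06 clk 10.3
at [443.1  21.9 313.2] yaw 1.462 shift [247.  -26.4 233.2] turn -0.109 j6 0.06 clk 10.3
at [443.1  21.9 313.2] yaw 1.462 shift [370.8 113.4 233.6] turn -0.109 j6 0.06 clk 10.3
at [443.1  21.9 313.2] yaw 1.462 shift [161.9 141.  233.6] turn -0.109 j6 0.06 clk 10.3
```

View pics/c2.png

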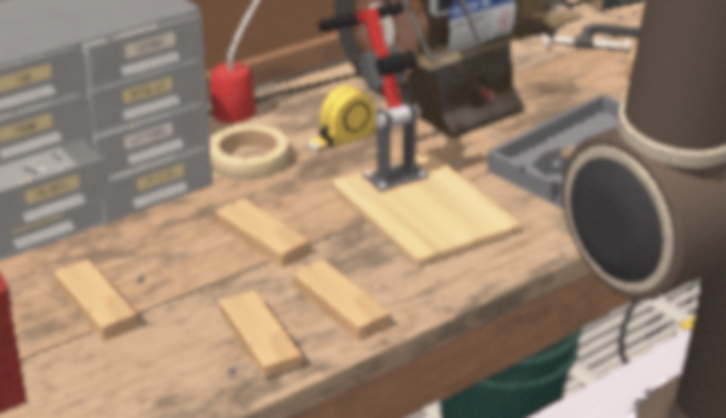

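The scene view shows the red arm upright, leaning back and staying open, with the four boards undisturbed. Next is the press test on board D, at its far end, with fingers shut and yaw 180°.

To row units: 253 mm is 0.253, 100 mm is 0.1, -1.68 rad is -6.72.

```bash
echo '[[[0.149,-0.011,0.1,-6.72,0],[0.149,-0.011,0.1,-6.72,0],[0.149,-0.011,0.1,-6.72,0],[0.149,-0.011,0.1,-6.72,0],[0.149,-0.011,0.1,-6.72,0],[0.149,-0.011,0.1,-6.72,0],[0.149,-0.011,0.1,-6.72,0],[0.149,-0.011,0.1,-6.72,0],[0.149,-0.011,0.1,-6.72,0],[0.149,-0.011,0.1,-6.72,0],[0.149,-0.011,0.1,-6.72,0],[0.149,-0.011,0.1,-6.72,0],[0.149,-0.011,0.253,-6.72,0],[0.149,-0.011,0.253,-6.72,0],[0.149,-0.011,0.253,-6.72,0],[0.149,-0.011,0.253,-6.72,0],[0.149,-0.011,0.253,-6.72,0],[0.149,-0.011,0.253,-6.72,0]]]' | python3 -m jog
echo '[[[0,0,0,0,0],[0,0,0,0,0],[0,0,0,0,0]]]' | python3 -m jog
python3 -c "
from h import *
plan([448,171,45],0)"
```

```text
clock: 11.8
eef_pos: [448.6, 171.1, 57.9]
tool_rot: [0.0, 1.0, -0.0, -0.002]
contact_force: [0.0, 0.5, -0.2]
grip_width: 0.002
grasp_force: 0.0
clock: 12.05
eef_pos: [451.0, 171.8, 61.8]
tool_rot: [-0.0, 1.0, 0.001, 0.003]
contact_force: [-0.8, -0.5, -0.6]
grip_width: 0.004
grasp_force: 0.0
at [451.  171.8  61.8] yaw -3.141 shift [ 3.1 -0.9 16.7] turn 0.0 j6 -1.3 clk 12.05
```

```bash
g(){ grep -E "eef|contact"; }; echo '[[[0.002,0,0.013,0,0],[0.002,0,0.013,0,0],[0.002,0,0.013,0,0]]]' | python3 -m jog|g; echo '[[[0,0,0.002,0,0],[0,0,0.002,0,0]]]' | python3 -m jog|g; echo '[[[0,0,0.002,0,0],[0,0,0.002,0,0]]]' | python3 -m jog|g;echo '[[[0,0,0.0015,0,0],[0,0,0.0015,0,0]]]' | python3 -m jog|g
```

```text
eef_pos: [446.6, 171.2, 47.2]
contact_force: [-0.2, 0.2, -0.3]
eef_pos: [447.2, 171.4, 45.1]
contact_force: [0.5, 0.2, 1.0]
eef_pos: [447.4, 171.4, 45.0]
contact_force: [-5.1, -1.1, 18.5]
eef_pos: [447.5, 171.5, 44.9]
contact_force: [-9.4, -3.0, 31.7]
```

Board D is steady, stiff right at z=45. Next is C.

```bash
g(){ grep -E "eef|contact"; }; echo '[[[0,0,-0.025,0,0],[0,0,-0.025,0,0],[-0.001,0.045,-0.025,0,0],[-0.001,0.09,-0.025,0,0],[-0.001,0.09,-0.025,0,0],[-0.001,0.09,-0.025,0,0],[-0.001,0.09,-0.008,0,0],[-0.001,0.09,-0.008,0,0],[-0.001,0.09,-0.006,0,0],[-0.001,0.09,-0.006,0,0]]]' | python3 -m jog|g; echo '[[[0,0,0.002,0,0],[0,0,0.002,0,0]]]' | python3 -m jog|g; echo '[[[0,0,0.002,0,0],[0,0,0.002,0,0]]]' | python3 -m jog|g;echo '[[[0,0,0.0015,0,0],[0,0,0.0015,0,0]]]' | python3 -m jog|g
```

```text
eef_pos: [446.7, 259.9, 46.2]
contact_force: [0.2, -0.5, 0.1]
eef_pos: [447.6, 260.6, 44.9]
contact_force: [0.6, -0.4, 0.0]
eef_pos: [447.6, 261.0, 42.9]
contact_force: [-0.0, 0.6, 0.4]
eef_pos: [447.8, 261.2, 41.8]
contact_force: [0.2, -1.1, 1.9]
```

```bash
g(){ grep -E "eef|contact"; }; echo '[[[0,0,0.0015,0,0],[0,0,0.0015,0,0]]]' | python3 -m jog|g;echo '[[[0,0,0.001,0,0],[0,0,0.001,0,0]]]' | python3 -m jog|g
echo '[[[0,0,-0.06,0,0],[0,0,-0.06,0,0],[-0.048,-0.05,-0.06,0,0],[-0.053,-0.099,-0.06,0,0],[-0.053,-0.099,-0.06,0,0],[-0.053,-0.099,-0.06,0,0],[-0.053,-0.099,-0.015,0,0],[-0.053,-0.099,-0.015,0,0],[-0.053,-0.099,-0.013,0,0],[-0.053,-0.099,-0.013,0,0]]]' | python3 -m jog|g;echo '[[[0,0,0.002,0,0],[0,0,0.002,0,0]]]' | python3 -m jog|g; echo '[[[0,0,0.002,0,0],[0,0,0.002,0,0]]]' | python3 -m jog|g
```

```text
eef_pos: [447.9, 261.3, 41.6]
contact_force: [-2.9, -2.7, 13.3]
eef_pos: [447.9, 261.3, 41.5]
contact_force: [-4.9, -4.2, 19.9]
eef_pos: [499.5, 162.5, 51.3]
contact_force: [-0.2, 0.3, 0.4]
eef_pos: [501.4, 162.9, 51.2]
contact_force: [0.0, -0.5, 0.0]
eef_pos: [501.0, 162.6, 48.7]
contact_force: [-0.7, 0.7, -0.4]
```

C rocks: it stops at 41.6, 3.4 mm lower. Continuing on B.

```bash
g(){ grep -E "eef|contact"; }; echo '[[[0,0,0.0025,0,0],[0,0,0.0025,0,0]]]' | python3 -m jog|g; for i in 1 2; do echo '[[[0,0,0.002,0,0],[0,0,0.002,0,0]]]' | python3 -m jog|g; done; echo '[[[0,0,0.001,0,0],[0,0,0.001,0,0]]]' | python3 -m jog|g
```

```text
eef_pos: [500.3, 162.2, 45.4]
contact_force: [-0.2, 1.1, 0.9]
eef_pos: [500.5, 162.2, 45.0]
contact_force: [-3.6, -0.9, 13.8]
eef_pos: [500.5, 162.3, 45.0]
contact_force: [-9.2, -2.5, 27.1]
eef_pos: [500.6, 162.3, 44.9]
contact_force: [-11.5, -2.0, 33.9]
```

B is steady. Next is A.

```bash
g(){ grep -E "eef|contact"; }; echo '[[[0,0,-0.04,0,0],[0,0,-0.04,0,0],[0.005,0.04,-0.04,0,0],[0.005,0.08,-0.04,0,0],[0.005,0.12,-0.04,0,0],[0.005,0.16,-0.04,0,0],[0.005,0.2,-0.04,0,0],[0.005,0.217,-0.04,0,0],[0.005,0.217,-0.04,0,0],[0.005,0.217,-0.04,0,0],[0.005,0.217,-0.009,0,0],[0.005,0.217,-0.009,0,0],[0.005,0.217,-0.009,0,0]]]' | python3 -m jog|g; for i in 1 2 3 4; do echo '[[[0,0,0.002,0,0],[0,0,0.002,0,0]]]' | python3 -m jog|g; done
```

```text
eef_pos: [494.0, 376.7, 47.7]
contact_force: [-0.5, 0.2, 0.3]
eef_pos: [495.6, 378.3, 47.8]
contact_force: [0.4, -0.1, 0.2]
eef_pos: [495.6, 378.9, 45.8]
contact_force: [-0.1, 0.2, -0.4]
eef_pos: [495.8, 379.2, 45.1]
contact_force: [-1.9, -2.7, 6.9]
eef_pos: [495.9, 379.2, 45.1]
contact_force: [-4.3, -4.3, 18.7]
```

A is steady, so A, B and D are true and C rocks. I rise and re-measure with the wrist camera before grasping.

To row units: -255 mm is -0.255, -119 mm is -0.119.

```bash
echo '[[[0,0,-0.04,0,0.8],[0.02,-0.04,-0.08,0,0.8],[0.066,-0.119,-0.255,0,0.8],[0.066,-0.119,-0.255,0,0.8],[0.066,-0.119,-0.255,0,0.8],[0.066,-0.119,-0.255,0,0.8],[0.066,-0.119,-0.255,0,0.8],[0.066,-0.119,-0.255,0,0.8],[0.066,-0.119,-0.255,0,0.8],[0.066,-0.119,-0.255,0,0.8],[0.066,-0.119,-0.255,0,0.8],[0.066,-0.119,-0.255,0,0.8],[0.066,-0.119,-0.255,0,0.8]]]' | python3 -m jog|grep eef
cat >> h.py <<'E'
def boards(q,z=20,lo=(14,80,222),w=(25,55),l=(95,135)):
    m,c=rects(q,lo,(26,160,255),500);out=[]
    for k in c:
        (x,y),(a,b),t=cv2.minAreaRect(onz(q,k.reshape(-1,2),z)[:,:2].astype(np.float32))
        if a<b:a,b,t=b,a,t+90
        t=(t+90)%180-90
        if w[0]<b<w[1] and l[0]<a<l[1]: print("board",round(x,1),round(y,1),"size",round(a,1),round(b,1),"deg",round(t,1));out.append((x,y,np.radians(t)))
    return out
E
python3 - <<'E'
from h import *
s=snap("wrist","w4.png")
for x,y,t in boards(s): plan([x,y,100],t)
print(snap("top")["frame"].std())
E
```

```text
eef_pos: [428.6, 260.1, 294.1]
board 554.2 167.5 size 118.1 37.7 deg 6.2
board 395.6 170.3 size 117.1 38.4 deg -0.2
board 396.0 270.2 size 118.4 39.2 deg -9.6
at [428.8 260.2 294.4] yaw -3.141 shift [-126.   -92.5  194.1] turn -0.108 j6 -1.11 clk 19.1833
at [428.8 260.2 294.4] yaw -3.141 shift [ 32.6 -89.6 194.6] turn 0.005 j6 -1.11 clk 19.1833
at [428.8 260.2 294.4] yaw -3.141 shift [ 32.1  10.3 194.5] turn 0.168 j6 -1.11 clk 19.1833
5.302300311225255
```

To row units: 270 mm is 0.27, 100 mm is 0.1, 0.005 rad is 0.02.

```bash
echo '[[[0.033,-0.09,0.1,0.02,0.8],[0.033,-0.09,0.1,0.02,0.8],[0.033,-0.09,0.2,0.02,0.8],[0.033,-0.09,0.2,0.02,0.8],[0.033,-0.09,0.2,0.02,0.8],[0.033,-0.09,0.2,0.02,0.8],[0.033,-0.09,0.24,0.02,0.8],[0.033,-0.09,0.27,0.02,0.8],[0.033,-0.09,0.27,0.02,0.8],[0.033,-0.09,0.27,0.02,0.8]]]' | python3 -m jog | grep -E "eef|cont"
echo '[[[0,0,0,0,0],[0,0,0,0,0],[0,0,0,0,0],[0,0,0,0,0],[0,0,0,0,0]]]' | python3 -m jog 70; echo '[[[0,0,-0.03,0,0],[0,0,-0.06,0,0],[0,0,-0.09,0,0],[0,0,-0.09,0,0]]]' | python3 -m jog
python3 -c "
from h import *
plan([462.9,-16.3,114],np.radians(-6.1))"
```

```text
eef_pos: [394.3, 169.5, 24.5]
contact_force: [-0.1, 0.4, 0.6]
clock: 20.48
eef_pos: [398.9, 171.0, 28.8]
tool_rot: [0.002, 1.0, 0.001, 0.003]
contact_force: [-0.3, -0.2, 7.4]
grip_width: 0.451
grasp_force: 71.7
clock: 20.82
eef_pos: [401.3, 171.8, 122.7]
tool_rot: [0.002, 1.0, 0.002, 0.007]
contact_force: [1.2, 1.0, 0.1]
grip_width: 0.447
grasp_force: 71.1
at [401.3 171.8 122.7] yaw 3.137 shift [ -62.3 -187.9    8.7] turn 0.102 j6 -1.26 clk 20.8167
```

```bash
echo '[[[0,0,0,0,0],[0,0,0,0,0],[0,0,0,0,0],[0,0,0,0,0]]]' | python3 -m jog|grep -E "eef|grip"
python3 -c "
from h import *
plan([466.2,-16.6,110],np.radians(-6.1))"
```

```text
eef_pos: [395.0, 169.7, 115.0]
grip_width: 0.447
at [395.  169.7 115. ] yaw 3.137 shift [ -72.1 -185.9    4.9] turn 0.102 j6 -1.26 clk 21.15
```

```bash
python3 - <<'E'
from h import *
s=snap("wrist","w5.png")
m,c=rects(s,(14,80,200),(26,160,255),300)
for k in c:
    P=onz(s,k.reshape(-1,2),108)[:,:2];print(len(k),k.reshape(-1,2).min(0),k.reshape(-1,2).max(0),P.min(0).round(1),P.max(0).round(1))
E
```

```text
71 [144 446] [169 474] [462.4  83.3] [481.3  98.9]
144 [433 405] [475 456] [438.1 220.6] [469.3 244.2]
107 [175 405] [205 452] [437.8 101.2] [466.1 119. ]
298 [274 344] [374 402] [406.1 150.9] [435.8 193.9]
500 [  0 284] [163 413] [379.   21.2] [445.9 107.9]
101 [169 262] [198 293] [369.8 111. ] [382.9 123. ]
1160 [422 154] [639 423] [329.5 211.8] [452.6 317.7]
567 [  0 131] [187 198] [320.4  52.4] [344.8 123. ]
276 [426 120] [558 137] [318.  207.2] [323.7 254.5]
1241 [187 120] [430 289] [318.  124.5] [381.3 210. ]
```

View pics/w5.png

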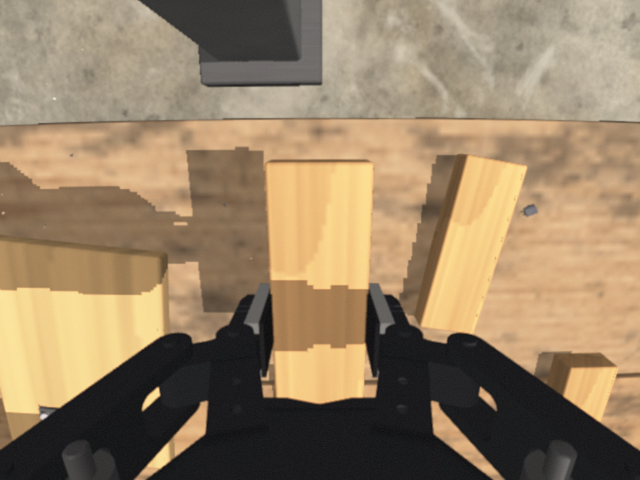

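The picture shows the board held level. Its near-end top edge is at row 161, from column 267 to 372, centred between the pads.

```bash
python3 - <<'E'
from h import *
s=snap("wrist")
for z in (105,107,109,111,113):
    P=onz(s,[(267,161),(372,161),(268,280),(371,280)],z);print(z,P[0,:2].round(1),P[1,:2].round(1),(P[0]-P[1])[1].round(1),(P[2]-P[3])[1].round(1),"ctr x",(P[0,0]+60).round(1))
E
```

```text
105 [332.3 151.5] [332.4 189.5] -38.0 -41.1 ctr x 392.3
107 [332.1 151.8] [332.3 189.2] -37.4 -40.4 ctr x 392.1
109 [332.  152.1] [332.2 188.9] -36.8 -39.8 ctr x 392.0
111 [331.9 152.4] [332.  188.6] -36.2 -39.1 ctr x 391.9
113 [331.7 152.7] [331.9 188.3] -35.6 -38.5 ctr x 391.7
```

The rows are not in the units I measure in: shifts go in m and turns go in units of 0.25 rad. I convert before sending: -186 mm is -0.186, -72 mm is -0.072, 0.102 rad is 0.408.

```bash
echo '[[[-0.02,-0.04,0,0.4,0],[-0.04,-0.08,0,0.4,0],[-0.055,-0.12,0,0.4,0],[-0.065,-0.16,0,0.4,0],[-0.072,-0.18,0,0.408,0],[-0.072,-0.186,0,0.408,0],[-0.072,-0.186,0.02,0.408,0],[-0.072,-0.186,0.04,0.408,0],[-0.072,-0.186,0.05,0.408,0],[-0.072,-0.186,0.05,0.408,0],[-0.072,-0.186,0.05,0.408,0],[-0.072,-0.186,0.05,0.408,0],[-0.072,-0.186,0.05,0.408,0],[-0.072,-0.186,0.05,0.408,0],[-0.072,-0.186,0.05,0.408,0],[-0.072,-0.186,0.05,0.408,0],[-0.072,-0.186,0.05,0.408,0],[-0.072,-0.186,0.05,0.408,0]]]' | python3 -m jog
python3 -c "
from h import *
plan([466.0,-16.6,43],np.radians(-6.1))"
```

```text
clock: 22.75
eef_pos: [467.6, -16.2, 66.5]
tool_rot: [0.053, 0.999, -0.0, 0.0]
contact_force: [-0.1, 0.0, -0.8]
grip_width: 0.45
grasp_force: 71.0
at [467.6 -16.2  66.5] yaw 3.035 shift [ 1.6 -0.5 23.5] turn -0.0 j6 -1.59 clk 22.75
```

```bash
g(){ grep -E "eef|contact"; };echo '[[[0.001,-0.0005,0.01,0,0],[0.001,-0.0005,0.018,0,0],[0.001,-0.0005,0.022,0,0],[0.001,-0.0005,0.022,0,0],[0.001,-0.0005,0.022,0,0],[0.001,-0.0005,0.022,0,0]]]' | python3 -m jog|g; echo '[[[0,0,0.0015,0,0],[0,0,0.0015,0,0],[0,0,0.0015,0,0]]]' | python3 -m jog|g
```

```text
eef_pos: [465.8, -16.6, 43.8]
contact_force: [-1.9, -0.3, 2.9]
eef_pos: [465.9, -16.6, 43.8]
contact_force: [-6.8, 0.6, 15.5]
```

To row units: -1.5 mm is -0.0015, -190 mm is -0.19.

```bash
echo '[[[0,0,-0.0015,0,0.7],[0,0,-0.0015,0,0.7],[0,0,-0.0015,0,0.7],[0,0,-0.03,0,0.7],[0,0,-0.07,0,0.7],[0,0,-0.11,0,0.7],[0,0,-0.15,0,0.7],[0,0,-0.19,0,0.7],[0,0,-0.19,0,0.7],[0,0,-0.19,0,0.7],[0,0,-0.19,0,0.7],[0,0,-0.19,0,0.7]]]' | python3 -m jog|grep eef
python3 - <<'E'
from h import *
s=snap("wrist","w6.png");boards(s,35)
E
```

```text
eef_pos: [464.9, -16.4, 230.6]
board 397.0 261.0 size 113.9 46.7 deg -9.6
```

View pics/w6.png

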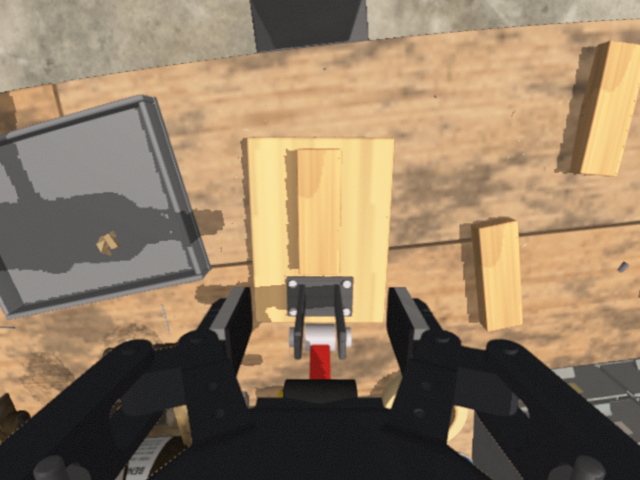

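The picture shows D lying square on the base, near end at row 149 and base edge at row 138, in line with the hinge. The tray is at left, with inner corners near (152,100) and (205,268).

```bash
python3 - <<'E'
from h import *
s=snap("wrist")
e=onz(s,[(298,149),(341,149),(294,272),(338,274)],35)[:,:2];b=onz(s,[(248,138),(393,139)],15)[:,:2];print("board near corners+mids",e.round(1).tolist(),"base",b.round(1).tolist())
print("board near mid",(e[0]+e[1])/2,"base mid",b.mean(0), "dir",np.degrees(np.arctan2(*(e[2]-e[0])[::-1])))
print("tray top corners",onz(s,[(152,97),(207,270),(5,316)],30)[:,:2].round(1).tolist())
A=np.radians(-6.1);X=np.array([np.cos(A),np.sin(A)]);print("board ctr",(e[0]+e[1])/2+60*X,"seat",b.mean(0)+70*X)
print("poses z20");
for x,y,t in boards(s,20,w=(25,60)): plan([x,y,100],t)
plan([554,167.5,28],np.radians(6.1))
E
```

```text
board near corners+mids [[401.8, -28.0], [405.8, 9.7], [516.7, -46.1], [523.3, -3.7]] base [[387.2, -74.3], [402.5, 60.0]]
board near mid [403.80440103  -9.11505665] base mid [394.84859547  -7.17319687] dir -8.953613798086584
tray top corners [[343.4, -149.9], [507.5, -132.3], [537.9, -365.8]]
board ctr [463.46467768 -15.49090093] seat [464.45225156 -14.61168186]
poses z20
board 397.3 274.2 size 119.1 49.8 deg -9.4
at [464.9 -16.4 230.5] yaw 3.035 shift [ 97.6 281.8 130.9] turn 0.058 j6 -1.59 clk 24.6
at [464.9 -16.4 230.5] yaw 3.035 shift [-69.9 192.4 202.2] turn -0.213 j6 -1.59 clk 24.6
```

To row units: 90 mm is 0.09, 80 mm is 0.08, -0.213 rad is -0.852.

```bash
echo '[[[0,0.04,0,0,0.8],[-0.01,0.08,0,-0.4,0.8],[-0.03,0.12,0,-0.852,0.8],[-0.05,0.16,0.03,-0.852,0.8],[-0.07,0.192,0.06,-0.852,0.8],[-0.07,0.192,0.09,-0.852,0.8],[-0.07,0.192,0.09,-0.852,0.8],[-0.07,0.192,0.09,-0.852,0.8],[-0.07,0.192,0.09,-0.852,0.8],[-0.07,0.192,0.09,-0.852,0.8],[-0.07,0.192,0.09,-0.852,0.8],[-0.07,0.192,0.09,-0.852,0.8]]]' | python3 -m jog|grep eef
python3 - <<'E'
from h import *
s=snap("wrist","w7.png")
m,c=rects(s,(14,80,195),(26,160,255),300)
for k in c:
    P=onz(s,k.reshape(-1,2),20)[:,:2];print(cv2.minAreaRect(P.astype(np.float32)))
plan([554.2,167.5,28],np.radians(6.1))
E
```

```text
eef_pos: [557.6, 166.3, 145.2]
((759.8848266601562, 34.91584396362305), (50.389404296875, 46.276824951171875), 0.4567432999610901)
((696.5090942382812, 116.28627014160156), (44.1379280090332, 18.10443115234375), 29.46367835998535)
((648.8168334960938, 425.8299255371094), (75.82501983642578, 49.62096405029297), 60.54753112792969)
((657.1006469726562, 180.12474060058594), (47.57655715942383, 135.38430786132812), 4.589178085327148)
((614.4247436523438, -64.63013458251953), (37.17512512207031, 79.90119934082031), 53.88541030883789)
((583.7335815429688, 53.92790603637695), (65.12239074707031, 170.9221649169922), 7.678630352020264)
((523.68603515625, 91.79871368408203), (43.67950439453125, 12.990086555480957), 89.45431518554688)
((494.23974609375, 129.95458984375), (21.769432067871094, 35.912010192871094), 42.34783172607422)
((542.8975219726562, 238.99009704589844), (164.1669921875, 185.57289123535156), 6.061543941497803)
((450.6857604980469, 198.82102966308594), (66.60128784179688, 27.93205451965332), 78.57630157470703)
((433.951904296875, 162.77523803710938), (11.215704917907715, 22.352863311767578), 6.187103271484375)
((508.4488220214844, 331.6677551269531), (272.97857666015625, 136.8780517578125), 20.447582244873047)
((421.44061279296875, 149.79034423828125), (33.81583786010742, 166.9601287841797), 6.039155960083008)
((469.8863220214844, 32.1151237487793), (50.92586898803711, 118.9852066040039), 83.80821228027344)
((466.5569152832031, -33.115169525146484), (55.11515426635742, 103.88004302978516), 84.08036804199219)
at [557.5 166.4 145. ] yaw -3.036 shift [  3.6   1.4 117. ] turn -0.001 j6 -1.46 clk 25.65
```

View pics/w7.png

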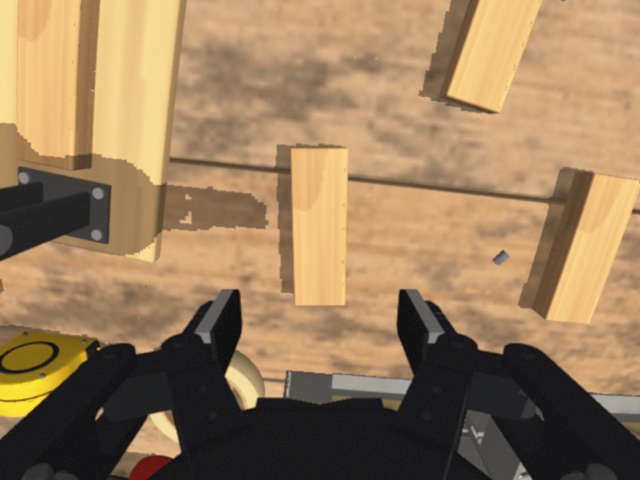

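The picture shows B straight under the gripper, from (292,147) to (345,305), and A at right, from (605,175) to (568,318). C is at the top right.

```bash
python3 - <<'E'
from h import *
s=snap("wrist")
P=onz(s,[(292,147),(347,149),(345,305),(296,305)],20)[:,:2];print(P.round(1).tolist(),P.mean(0).round(1))
P=onz(s,[(591,172),(638,180),(589,322),(546,318)],20)[:,:2];print(P.round(1).tolist(),P.mean(0).round(1))
c=onz(s,[(292,147),(347,149),(345,305),(296,305)],20)[:,:2].mean(0)
plan([c[0],c[1],28],np.radians(6.1))
E
```

```text
[[495.9, 141.6], [493.3, 179.0], [610.3, 192.6], [614.3, 154.7]] [553.5 167. ]
[[488.7, 355.1], [489.7, 393.6], [606.5, 394.7], [606.0, 356.3]] [547.7 374.9]
at [557.3 166.4 144.7] yaw -3.036 shift [  4.1   0.9 116.6] turn -0.001 j6 -1.46 clk 25.7
```

To row units: 116 mm is 0.116, 4 mm is 0.004.

```bash
echo '[[[0.004,0.001,0.04,0,0.8],[0.004,0.001,0.08,0,0.8],[0.004,0.001,0.105,0,0.8],[0.004,0.001,0.116,0,0.8],[0.004,0.001,0.116,0,0.8],[0.004,0.001,0.116,0,0.8],[0.004,0.001,0.116,0,0.8],[0.004,0.001,0.116,0,0],[0.004,0.001,0.116,0,0],[0.004,0.001,0.116,0,0],[0.004,0.001,0.116,0,0],[0.004,0.001,0.116,0,0],[0.004,0.001,0.116,0,0]]]' | python3 -m jog 70 | grep -E "eef|cont|grip"; echo '[[[0,0,-0.03,0,0],[0,0,-0.06,0,0],[0,0,-0.09,0,0],[0,0,-0.11,0,0],[0,0,-0.11,0,0],[0,0,-0.11,0,0],[0,0,-0.11,0,0],[0,0,-0.11,0,0]]]' | python3 -m jog
python3 - <<'E'
from h import *
s=snap("wrist","w8.png")
o=ctrl.observe()
m,c=rects(s,(14,80,222),(26,160,255),300)
for k in c:
    k=k.reshape(-1,2);print(k.min(0),k.max(0))
plan([465.5,-15.6,140],np.radians(-6.1))
E
```

```text
eef_pos: [554.4, 167.9, 29.0]
contact_force: [-0.8, -0.6, 6.0]
grip_width: 0.451
clock: 27.45
eef_pos: [550.7, 167.0, 134.8]
tool_rot: [-0.053, 0.999, -0.0, -0.002]
contact_force: [0.3, 0.9, -1.7]
grip_width: 0.447
grasp_force: 72.1
[275 338] [365 401]
[465 280] [517 294]
[ 90 259] [147 276]
[153 254] [190 282]
[375 204] [464 247]
[380 201] [411 228]
[553 188] [639 339]
[268 170] [405 296]
[336 140] [366 158]
[587 123] [624 151]
[570  47] [625  76]
[581  20] [629  41]
[452   0] [550 131]
[84  0] [173 180]
[0 0] [ 70 161]
at [550.8 167.  134.7] yaw -3.035 shift [ 104.2 -172.6   -4.8] turn 0.213 j6 -1.46 clk 27.5
```

View pics/w8.png

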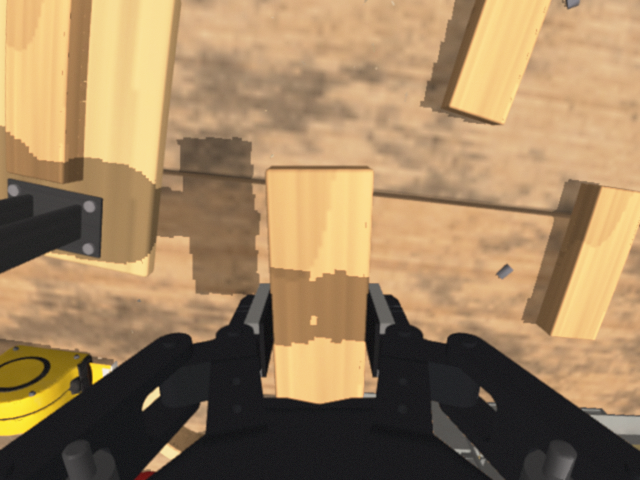

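The held board's near edge is at row 168, columns 267 to 372, and level.

```bash
python3 - <<'E'
from h import *
s=snap("wrist");o=ctrl.observe()
P=onz(s,[(267,168),(372,168)],o["eef_pos"][2]-8)[:,:2].mean(0)
M=R.from_quat(o["tool_rot"]).as_matrix()
off=M[:2,:2].T@(P-o["eef_pos"][:2])-[60,0];print("board ctr rel TCP, tool axes",off)
A=np.radians(-6.1);c=np.array([463.4,-15.6]);t=c+off[0]*np.array([np.cos(A),np.sin(A)]);print(t)
plan([t[0],t[1],100],A)
E
```

```text
board ctr rel TCP, tool axes [0.61476499 0.36705796]
[464.01128416 -15.66532743]
at [550.9 167.1 134.8] yaw -3.035 shift [ 105.7 -172.5   35.2] turn 0.213 j6 -1.46 clk 27.55
```

```bash
g(){ grep -E "eef|contact|clock"; }; echo '[[[0.04,0,0,0.4,0],[0.08,-0.01,0,0.8,0],[0.106,-0.04,0,0.852,0],[0.106,-0.08,0,0.852,0],[0.106,-0.12,0,0.852,0],[0.106,-0.15,0,0.852,0],[0.106,-0.1725,0,0.852,0],[0.106,-0.1725,0.035,0.852,0],[0.106,-0.1725,0.035,0.852,0],[0.106,-0.1725,0.055,0.852,0],[0.106,-0.1725,0.065,0.852,0],[0.106,-0.1725,0.065,0.852,0],[0.106,-0.1725,0.065,0.852,0],[0.106,-0.1725,0.065,0.852,0],[0.106,-0.1725,0.065,0.852,0],[0.106,-0.1725,0.065,0.852,0]]]' | python3 -m jog|g
python3 -c "
from h import *
plan([464,-15.7,64],np.radians(-6.1))"
```

```text
clock: 28.88
eef_pos: [466.2, -15.2, 72.8]
contact_force: [0.7, 0.1, -1.2]
at [466.2 -15.2  72.8] yaw 3.035 shift [ 2.1 -0.7  8.8] turn 0.0 j6 -1.59 clk 28.8833
```

```bash
g(){ grep -E "eef|contact|clock"; }; echo '[[[0,0,0,0,0],[0,0,0,0,0],[0,0,0,0,0],[0,0,0,0,0]]]' | python3 -m jog|g
echo '[[[0,0,0.002,0,0],[0,0,0.004,0,0],[0,0,0.005,0,0],[0,0,0.005,0,0],[0,0,0.005,0,0]]]' | python3 -m jog|g; echo '[[[0,0,0.001,0,0],[0,0,0.001,0,0],[0,0,0.001,0,0]]]' | python3 -m jog|g
```

```text
clock: 29.22
eef_pos: [465.4, -15.4, 72.0]
contact_force: [0.5, 0.3, -1.1]
clock: 29.63
eef_pos: [465.1, -15.3, 66.5]
contact_force: [0.6, -0.2, -0.4]
clock: 29.88
eef_pos: [465.3, -15.4, 65.7]
contact_force: [0.1, -0.2, -0.2]
```

```bash
g(){ grep -E "eef|contact|clock"; }; echo '[[[0.001,0,0,0,0],[0.001,0,0.001,0,0],[0.001,0,0.001,0,0],[0.001,0,0.001,0,0]]]' | python3 -m jog|g; echo '[[[0,0,0.001,0,0],[0,0,0.001,0,0],[0,0,0.001,0,0]]]' | python3 -m jog|g;  echo '[[[0,0,0.001,0,0],[0,0,0.001,0,0],[0,0,0.001,0,0]]]' | python3 -m jog|g
```

```text
clock: 30.22
eef_pos: [464.2, -15.3, 64.7]
contact_force: [-0.2, 0.1, -1.5]
clock: 30.47
eef_pos: [464.5, -15.3, 64.0]
contact_force: [0.1, -0.7, 2.1]
clock: 30.72
eef_pos: [464.5, -15.3, 63.9]
contact_force: [-3.5, 0.1, 9.8]
```

Contact is at 63.9 as expected. I release, rise, and go for A.

To row units: -170 mm is -0.17, -150 mm is -0.15.

```bash
echo '[[[0,0,-0.001,0,0.7],[0,0,-0.001,0,0.7],[0,0,-0.001,0,0.7],[0,0,-0.001,0,0.7],[0,0,-0.03,0,0.7],[0,0,-0.07,0,0.7],[0,0,-0.11,0,0.7],[0,0,-0.15,0,0.7],[0,0,-0.17,0,0.7],[0,0,-0.17,0,0.7],[0,0,-0.17,0,0.7],[0,0,-0.17,0,0.7],[0,0,-0.17,0,0.7],[0,0,-0.17,0,0.7]]]' | python3 -m jog|grep eef
python3 - <<'E'
from h import *
s=snap("wrist","w9.png")
plan([547.7,376,130],np.radians(-0.5))
E
```

```text
eef_pos: [462.9, -15.1, 230.6]
at [463.1 -15.1 230.9] yaw 3.035 shift [-42.9 397.9 100.7] turn -0.098 j6 -1.59 clk 31.9333
```

View pics/w9.png

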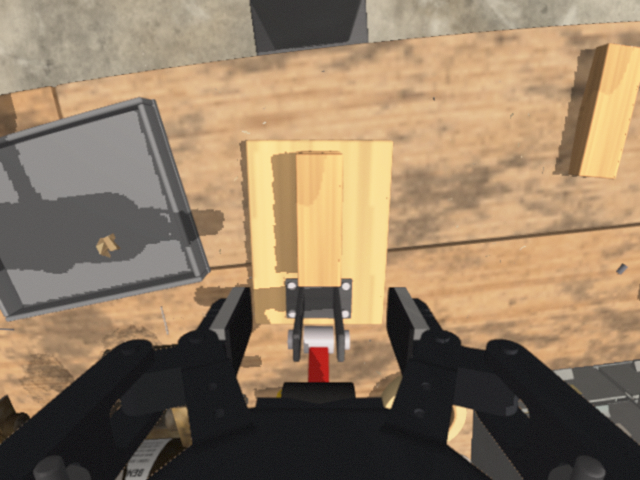

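The picture shows two boards stacked squarely. The top board's near edge is at row 154, columns 297 to 342, with the lower board's edge just showing at row 151.

```bash
python3 -c "
from h import *
s=snap('wrist');P=onz(s,[(297,154),(342,154)],55)[:,:2].mean(0);A=np.radians(-6.1);print('top ctr',P+60*np.array([np.cos(A),np.sin(A)]))"
echo '[[[0,0.04,0,0,0.8],[0,0.08,0,-0.2,0.8],[0,0.12,0,-0.392,0.8],[-0.01,0.16,0,-0.392,0.8],[-0.02,0.2,0.01,-0.392,0.8],[-0.03,0.24,0.03,-0.392,0.8],[-0.04,0.28,0.05,-0.392,0.8],[-0.043,0.32,0.07,-0.392,0.8],[-0.043,0.36,0.09,-0.392,0.8],[-0.043,0.398,0.09,-0.392,0.8],[-0.043,0.398,0.09,-0.392,0.8],[-0.043,0.398,0.09,-0.392,0.8],[-0.043,0.398,0.09,-0.392,0.8],[-0.043,0.398,0.09,-0.392,0.8],[-0.043,0.398,0.09,-0.392,0.8],[-0.043,0.398,0.09,-0.392,0.8]]]' | python3 -m jog|grep eef
python3 - <<'E'
from h import *
s=snap("wrist","w10.png")
plan([547.7,376,29],np.radians(-0.5))
E
```

```text
top ctr [465.26730082 -14.60726746]
eef_pos: [549.9, 374.4, 143.4]
at [549.9 374.6 143.5] yaw 3.131 shift [  2.3   1.4 114.5] turn -0.002 j6 -1.03 clk 33.3667
```

View pics/w10.png

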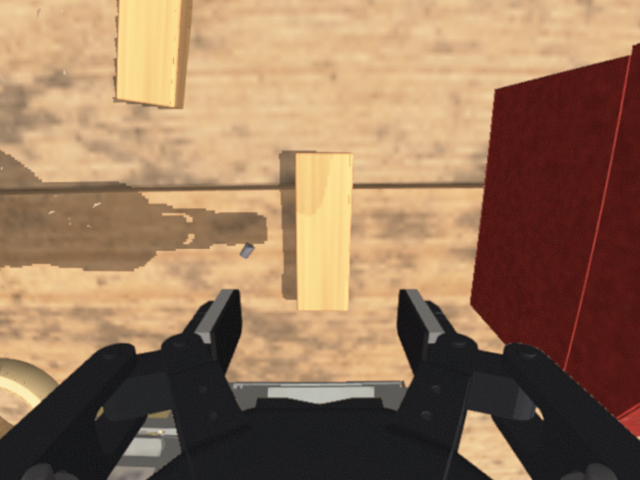

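The picture shows A with corners (296,153), (352,153), (349,310), (297,309). The toolbox edge is at column 470 and beyond, and the cabinet is at row 383.

```bash
python3 - <<'E'
from h import *
s=snap("wrist")
P=onz(s,[(296,153),(352,153),(349,310),(297,309)],20)[:,:2];c=P.mean(0);print(P.round(1).tolist(),c.round(1),np.degrees(np.arctan2(*((P[2]+P[3]-P[0]-P[1])[::-1]))))
print("toolbox",onz(s,[(472,303),(496,90)],0)[:,:2].round(),onz(s,[(472,303),(496,90)],120)[:,:2].round(),"cab",onz(s,[(320,383)],0)[:,:2].round(),onz(s,[(320,383)],80)[:,:2].round())
plan([c[0],c[1],29],np.radians(-1.0))
E
```

```text
[[489.4, 359.8], [489.8, 397.9], [608.4, 397.6], [607.1, 357.2]] [548.7 378.1] -0.708306100639933
toolbox [[614. 503.]
 [447. 502.]] [[552. 444.]
 [461. 444.]] cab [[693. 374.]] [[627. 375.]]
at [549.9 374.8 143.5] yaw 3.131 shift [  1.3   3.3 114.5] turn 0.007 j6 -1.03 clk 33.4167
```

To row units: 80 mm is 0.08, 40 mm is 0.04.

```bash
echo '[[[0.001,0.003,0.04,0,0.75],[0.001,0.003,0.08,0,0.75],[0.001,0.003,0.105,0,0.75],[0.001,0.003,0.1145,0,0.75],[0.001,0.003,0.1145,0,0.75],[0.001,0.003,0.1145,0,0.75],[0.001,0.003,0.1145,0,0.75],[0.001,0.003,0.1145,0,0],[0.001,0.003,0.1145,0,0],[0.001,0.003,0.1145,0,0],[0.001,0.003,0.1145,0,0],[0.001,0.003,0.1145,0,0],[0.001,0.003,0.1145,0,0]]]' | python3 -m jog 70 | grep -E "eef|cont|grip"; echo '[[[0,0,-0.03,0,0],[0,0,-0.06,0,0],[0,0,-0.09,0,0],[0,0,-0.12,0,0],[0,0,-0.13,0,0],[0,0,-0.13,0,0],[0,0,-0.13,0,0],[0,0,-0.13,0,0],[0,0,-0.13,0,0],[0,0,-0.13,0,0]]]' | python3 -m jog
python3 - <<'E'
from h import *
s=snap("wrist");o=ctrl.observe()
g=cv2.cvtColor(s["frame"],cv2.COLOR_BGR2HSV)
col=g[100:260,320];d=[(r+100,int(v[1]),int(v[2])) for r,v in enumerate(col)]
print(d[35:90:3])
m,c=rects(s,(14,80,222),(26,160,255),300)
for k in c:
    k=k.reshape(-1,2)
    if k[:,0].min()<320<k[:,0].max():print(k.min(0),k.max(0))
plan([464.5,-15.5,155],np.radians(-6.1))
E
```

```text
eef_pos: [550.4, 380.0, 31.1]
contact_force: [-0.8, -0.5, 6.9]
grip_width: 0.446
clock: 35.33
eef_pos: [547.1, 378.0, 155.5]
tool_rot: [0.004, 1.0, -0.001, -0.002]
contact_force: [0.1, -0.8, -0.9]
grip_width: 0.446
grasp_force: 71.9
[(135, 91, 239), (138, 89, 239), (141, 90, 240), (144, 92, 240), (147, 94, 235), (150, 95, 234), (153, 91, 239), (156, 88, 241), (159, 92, 239), (162, 99, 226), (165, 127, 151), (168, 116, 245), (171, 106, 252), (174, 106, 251), (177, 108, 251), (180, 111, 251), (183, 108, 251), (186, 107, 251), (189, 107, 251)]
[275 338] [369 402]
[142   0] [639 303]
at [547.4 378.2 155.9] yaw 3.133 shift [  79.4 -394.4    2. ] turn 0.098 j6 -1.02 clk 35.3833
```

```bash
g(){ grep -E "eef|contact|clock|grasp"; }; echo '[[[0.04,-0.01,0,0,0],[0.07,-0.04,0,0.2,0],[0.0795,-0.08,0,0.392,0],[0.0795,-0.12,0,0.392,0],[0.0795,-0.16,0,0.392,0],[0.0795,-0.2,0,0.392,0],[0.0795,-0.24,0,0.392,0],[0.0795,-0.28,0,0.392,0],[0.0795,-0.32,0,0.392,0],[0.0795,-0.35,0,0.392,0],[0.0795,-0.375,0,0.392,0],[0.0795,-0.394,0,0.392,0],[0.0795,-0.394,0.02,0.392,0],[0.0795,-0.394,0.04,0.392,0],[0.0795,-0.394,0.055,0.392,0],[0.0795,-0.394,0.06,0.392,0],[0.0795,-0.394,0.06,0.392,0],[0.0795,-0.394,0.06,0.392,0],[0.0795,-0.394,0.06,0.392,0],[0.0795,-0.394,0.06,0.392,0]]]' | python3 -m jog|g
echo '[[[0,0,0,0,0],[0,0,0,0,0],[0,0,0,0,0],[0,0,0,0,0],[0,0,0,0,0],[0,0,0,0,0]]]' | python3 -m jog|g
python3 -c "
from h import *
plan([464.4,-15.3,86],np.radians(-6.1))"
```

```text
clock: 37.05
eef_pos: [466.6, -14.3, 99.3]
contact_force: [1.0, 0.6, -1.0]
grasp_force: 71.9
clock: 37.55
eef_pos: [465.5, -14.4, 98.3]
contact_force: [0.1, -0.4, -0.5]
grasp_force: 71.9
at [465.5 -14.4  98.3] yaw 3.035 shift [ 1.  -1.1 12.3] turn -0.0 j6 -1.59 clk 37.55
```

```bash
g(){ grep -E "eef|contact"; }; echo '[[[0.001,-0.001,0.004,0,0],[0.001,-0.001,0.008,0,0],[0.001,-0.001,0.01,0,0],[0.001,-0.001,0.01,0,0],[0.001,-0.001,0.01,0,0],[0.001,-0.001,0.01,0,0]]]' | python3 -m jog|g; for i in 1 2 3 4; do echo '[[[0,0,0.001,0,0],[0,0,0.001,0,0],[0,0,0.001,0,0]]]' | python3 -m jog|g; done
```

```text
eef_pos: [464.5, -15.3, 88.2]
contact_force: [-0.0, -0.3, -1.6]
eef_pos: [464.5, -15.3, 87.3]
contact_force: [0.2, 0.1, -0.6]
eef_pos: [464.5, -15.3, 86.3]
contact_force: [-0.0, -0.2, -0.7]
eef_pos: [464.6, -15.3, 86.0]
contact_force: [-2.0, 0.4, 5.5]
eef_pos: [464.6, -15.3, 86.0]
contact_force: [-4.3, -0.0, 13.6]
```

The third board is seated at 86. I release, rise, and take pictures.

To row units: -30 mm is -0.03, -2 mm is -0.002.

```bash
echo '[[[0,0,-0.002,0,0.7],[0,0,-0.002,0,0.7],[0,0,-0.002,0,0.7],[0,0,-0.002,0,0.7],[0,0,-0.03,0,0.7],[0,0,-0.07,0,0.7],[0,0,-0.11,0,0.7],[0,0,-0.15,0,0.7],[0,0,-0.19,0,0.7],[0,0,-0.22,0,0.7],[0,0,-0.22,0,0.7],[0,0,-0.22,0,0.7],[0,0,-0.22,0,0.7],[0,0,-0.22,0,0.7],[0,0,-0.22,0,0.7]]]' | python3 -m jog|grep eef
python3 - <<'E'
from h import *
s=snap("wrist","w11.png");q=snap("scene")
a=s["frame"][60:360,120:520];b=cv2.resize(q["frame"][200:390,170:430],(400,292))
cv2.imwrite("pics/c11.png",np.vstack([a,b]))
plan([636,0.6,290],np.radians(83.82))
f=lambda p:127.5*np.array([-np.cos(p),np.sin(p)])
for p in np.arange(2.297,0.5,-.1):print(round(p-.197,2),(f(p)-f(2.297)).round(0))
E
```

```text
eef_pos: [463.2, -15.1, 302.0]
at [463.6 -15.2 302.6] yaw 3.035 shift [-169.8   34.1   12. ] turn -1.57 j6 -1.59 clk 40.4
2.1 [0. 0.]
2.0 [-10.   8.]
1.9 [-21.  15.]
1.8 [-32.  21.]
1.7 [-44.  25.]
1.6 [-56.  29.]
1.5 [-69.  31.]
1.4 [-81.  32.]
1.3 [-94.  32.]
1.2 [-107.   30.]
1.1 [-119.   27.]
1.0 [-131.   23.]
0.9 [-143.   18.]
0.8 [-154.   12.]
0.7 [-164.    4.]
0.6 [-174.   -4.]
0.5 [-182.  -13.]
0.4 [-190.  -24.]
```

View pics/c11.png

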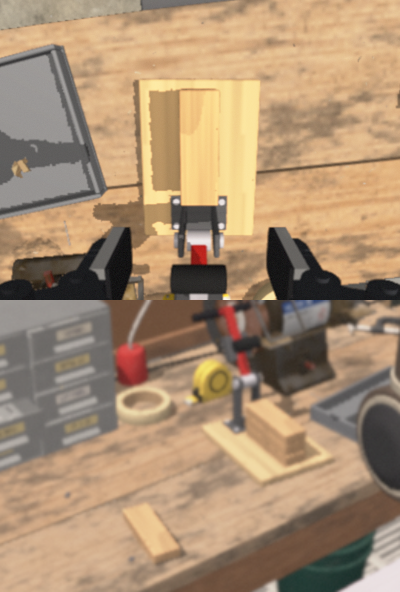

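The pile of three looks square in both views, and C lies alone on the bench. Now I bring the arm down, pinching the handle again with yaw 84° (turn +1.571 to stay in joint range).

```bash
echo '[[[-0.04,0.034,0,0.5,0.45],[-0.08,0.034,0,1,0.45],[-0.12,0.034,0,1.5,0.45],[-0.15,0.034,0,2,0.45],[-0.17,0.034,0,2.5,0.45],[-0.17,0.034,0,3,0.45],[-0.17,0.034,0,3.5,0.45],[-0.17,0.034,0,4,0.45],[-0.17,0.034,0,4.5,0.45],[-0.17,0.034,0,5,0.45],[-0.17,0.034,0,5.5,0.45],[-0.17,0.034,0,6,0.45],[-0.17,0.034,0,6.284,0.45],[-0.17,0.034,0,6.284,0.45],[-0.17,0.034,0,6.284,0.45],[-0.17,0.034,0,6.284,0.45],[-0.17,0.034,0,6.284,0.45]]]' | python3 -m jog|grep eef
python3 - <<'E'
from h import *
s=snap("wrist","w12.png");plan([636,0.6,203],np.radians(83.82))
E
```

```text
eef_pos: [637.0, 0.4, 303.9]
at [6.371e+02 4.000e-01 3.040e+02] yaw 1.465 shift [ 1.00e-01 -1.00e+00  1.01e+02] turn 0.002 j6 0.04 clk 41.8667
```

View pics/w12.png

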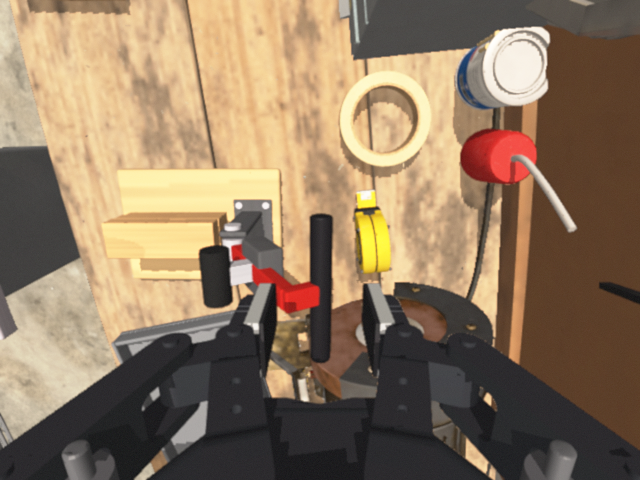

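The bar is at column 320 between the pads at 272 and 372, with the red arm joining at about (303,297). I descend and pinch.

To row units: 101 mm is 0.101, 85 mm is 0.085.

```bash
echo '[[[0,-0.001,0.03,0,0.45],[0,-0.001,0.06,0,0.45],[0,-0.001,0.085,0,0.45],[0,-0.001,0.101,0,0.45],[0,-0.001,0.101,0,0.45],[0,-0.001,0.101,0,0.45],[0,-0.001,0.101,0,0.45],[0,-0.001,0.101,0,0],[0,-0.001,0.101,0,0],[0,-0.001,0.101,0,0],[0,-0.001,0.101,0,0],[0,-0.001,0.101,0,0],[0,-0.001,0.101,0,0]]]' | python3 -m jog 50
```

```text
clock: 42.95
eef_pos: [638.0, 0.3, 205.5]
tool_rot: [0.744, 0.668, 0.002, 0.002]
contact_force: [3.0, -0.2, 6.5]
grip_width: 0.166
grasp_force: 48.9
```

```bash
echo '[[[0,-0.005,-0.005,0,0],[0,-0.01,-0.009,0,0],[0,-0.021,-0.016,0,0],[0,-0.032,-0.022,0,0],[0,-0.044,-0.027,0,0],[0,-0.056,-0.031,0,0],[0,-0.069,-0.033,0,0],[0,-0.081,-0.034,0,0],[0,-0.094,-0.034,0,0],[0,-0.107,-0.032,0,0],[0,-0.107,-0.032,0,0],[0,-0.107,-0.032,0,0]]]' | python3 -m jog
```

```text
clock: 43.95
eef_pos: [530.6, 12.2, 238.5]
tool_rot: [0.744, 0.668, 0.002, 0.001]
contact_force: [-1.3, 0.5, 12.3]
grip_width: 0.161
grasp_force: 53.4
```

To row units: -83 mm is -0.083, -75 mm is -0.075.

```bash
echo '[[[0,-0.006,0,0,0],[0,-0.012,0.0015,0,0],[0,-0.018,0.004,0,0],[0,-0.024,0.006,0,0],[0,-0.03,0.008,0,0],[0,-0.036,0.01,0,0],[0,-0.042,0.013,0,0],[0,-0.047,0.016,0,0],[0,-0.052,0.02,0,0],[0,-0.057,0.024,0,0],[0,-0.062,0.028,0,0],[0,-0.067,0.032,0,0],[0,-0.071,0.037,0,0],[0,-0.075,0.041,0,0],[0,-0.079,0.046,0,0],[0,-0.083,0.052,0,0],[0,-0.083,0.052,0,0],[0,-0.083,0.052,0,0],[0,-0.083,0.052,0,0]]]' | python3 -m jog
```

```text
clock: 45.53
eef_pos: [446.2, 21.1, 181.9]
tool_rot: [0.744, 0.668, -0.0, -0.001]
contact_force: [5.1, 3.4, -3.1]
grip_width: 0.166
grasp_force: 50.1
```

```bash
echo '[[[0,-0.002,0.003,0,0],[0,-0.004,0.006,0,0],[0,-0.006,0.009,0,0],[0,-0.007,0.011,0,0],[0,-0.007,0.011,0,0],[0,-0.007,0.011,0,0]]]' | python3 -m jog|grep -E "eef|cont"
echo '[[[0,0,0,0,0.45],[0,0,0,0,0.45],[0,0,0,0,0.45],[0,0,0,0,0.45],[0,0,-0.02,0,0.45],[0,0,-0.06,0,0.45],[0,0,-0.1,0,0.45],[0,0,-0.14,0,0.45],[0,0,-0.14,0,0.45],[0,0,-0.14,0,0.45],[0,0,-0.14,0,0.45],[0,0,-0.14,0,0.45]]]' | python3 -m jog|grep -E "eef|cont"
python3 - <<'E'
from h import *
s=snap("wrist");q=snap("scene")
a=s["frame"][60:400,120:520];b=cv2.resize(q["frame"][220:380,190:410],(400,291))
cv2.imwrite("pics/c13.png",np.vstack([a[:305],b]))
print("C scene");
plan([396,270.2,150],np.pi-.168)
E
```

```text
eef_pos: [442.9, 21.5, 176.5]
contact_force: [-1.3, 3.0, 23.6]
eef_pos: [438.5, 21.5, 309.8]
contact_force: [-0.4, -0.3, -0.4]
C scene
at [438.7  21.5 309.9] yaw 1.464 shift [242.7 -68.3 160.1] turn -1.51 j6 0.06 clk 47.1333
```

View pics/c13.png

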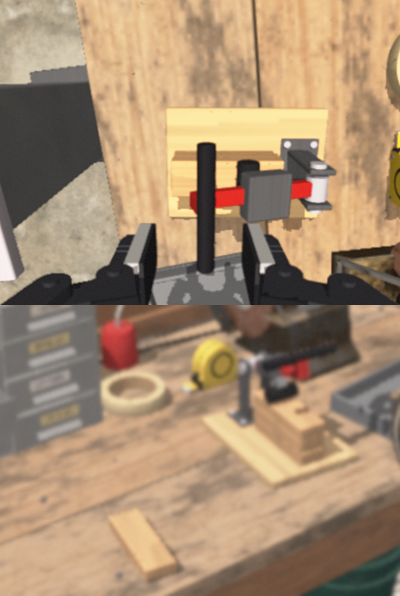

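The arm is down on the pile of three, which stays aligned, and C is untouched. I have now viewed 16 pictures, over the limit of 14, so I will view no more and work from numbers only.

```bash
echo '[[[0.04,-0.02,0,-0.48,0.8],[0.08,-0.04,0,-0.96,0.8],[0.12,-0.068,0,-1.44,0.8],[0.16,-0.068,0,-1.92,0.8],[0.2,-0.068,0,-2.4,0.8],[0.243,-0.068,0.04,-2.88,0.8],[0.243,-0.068,0.06,-3.36,0.8],[0.243,-0.068,0.06,-3.84,0.8],[0.243,-0.068,0.06,-4.32,0.8],[0.243,-0.068,0.06,-4.8,0.8],[0.243,-0.068,0.06,-5.28,0.8],[0.243,-0.068,0.06,-5.76,0.8],[0.243,-0.068,0.06,-6.04,0.8],[0.243,-0.068,0.06,-6.04,0.8],[0.243,-0.068,0.06,-6.04,0.8],[0.243,-0.068,0.06,-6.04,0.8],[0.243,-0.068,0.06,-6.04,0.8]]]' | python3 -m jog|grep eef
python3 - <<'E'
from h import *
s=snap("wrist","w14.png")
for lo in ((14,80,222),(14,80,205)):
  for x,y,t in boards(s,20,lo=lo,w=(25,60)): plan([x,y,29],t)
E
```

```text
eef_pos: [398.4, 270.3, 251.8]
board 479.0 32.0 size 107.0 49.6 deg -6.2
board 395.9 270.7 size 118.2 38.8 deg -10.5
at [398.4 270.3 252. ] yaw 2.973 shift [-119.6 -221.3  223. ] turn -0.061 j6 -0.9 clk 48.6
at [398.4 270.3 252. ] yaw 2.973 shift [2.50e+00 1.00e-01 2.23e+02] turn 0.015 j6 -0.9 clk 48.6
board 573.3 194.2 size 133.5 30.4 deg -88.8
board 479.2 32.2 size 109.4 51.1 deg -6.1
board 401.6 558.0 size 105.1 46.0 deg 60.7
at [398.4 270.3 252. ] yaw 2.973 shift [-185.2  -45.6  222.9] turn 1.382 j6 -0.9 clk 48.6
at [398.4 270.3 252. ] yaw 2.973 shift [-119.7 -221.1  223. ] turn -0.062 j6 -0.9 clk 48.6
at [398.4 270.3 252. ] yaw 2.973 shift [ 45.1 284.3 222.9] turn -1.228 j6 -0.9 clk 48.6
```

To row units: 120 mm is 0.12, 2 mm is 0.002, 0.015 rad is 0.06.

```bash
echo '[[[0.002,0,0.04,0.06,0.8],[0.002,0,0.08,0.06,0.8],[0.002,0,0.12,0.06,0.8],[0.002,0,0.16,0.06,0.8],[0.002,0,0.195,0.06,0.8],[0.002,0,0.215,0.06,0.8],[0.002,0,0.223,0.06,0.8],[0.002,0,0.223,0.06,0.8],[0.002,0,0.223,0.06,0.8],[0.002,0,0.223,0.06,0.8],[0.002,0,0.223,0.06,0],[0.002,0,0.223,0.06,0],[0.002,0,0.223,0.06,0],[0.002,0,0.223,0.06,0],[0.002,0,0.223,0.06,0],[0.002,0,0.223,0.06,0]]]' | python3 -m jog 70 | grep -E "eef|cont|grip"; echo '[[[0,0,-0.03,0,0],[0,0,-0.06,0,0],[0,0,-0.1,0,0],[0,0,-0.14,0,0],[0,0,-0.18,0,0],[0,0,-0.22,0,0],[0,0,-0.25,0,0],[0,0,-0.25,0,0],[0,0,-0.25,0,0],[0,0,-0.25,0,0],[0,0,-0.25,0,0]]]' | python3 -m jog
python3 -c "
from h import *
plan([440,-250,270],np.radians(7))"
```

```text
eef_pos: [398.0, 271.5, 31.2]
contact_force: [-0.2, -1.3, 6.9]
grip_width: 0.449
clock: 50.85
eef_pos: [395.2, 270.0, 277.2]
tool_rot: [0.091, 0.996, -0.001, -0.002]
contact_force: [-0.2, 0.4, -1.5]
grip_width: 0.447
grasp_force: 71.3
at [395.2 270.  277.2] yaw 2.959 shift [-138.6 -503.1    8.1] turn -0.305 j6 -0.88 clk 50.85
```

```bash
echo '[[[-0.008,-0.03,0,0,0],[-0.016,-0.06,0,0,0],[-0.025,-0.09,0,0,0],[-0.033,-0.12,0,-0.2,0],[-0.042,-0.155,0,-0.4,0],[-0.052,-0.19,0,-0.6,0],[-0.062,-0.225,0,-0.8,0],[-0.072,-0.26,0,-1,0],[-0.081,-0.295,0,-1.22,0],[-0.091,-0.33,0,-1.22,0],[-0.101,-0.365,0,-1.22,0],[-0.11,-0.4,0,-1.22,0],[-0.12,-0.435,0,-1.22,0],[-0.129,-0.47,0,-1.22,0],[-0.139,-0.503,0,-1.22,0],[-0.139,-0.503,0,-1.22,0],[-0.139,-0.503,0,-1.22,0],[-0.139,-0.503,0,-1.22,0],[-0.139,-0.503,0,-1.22,0],[-0.139,-0.503,0,-1.22,0]]]' | python3 -m jog
python3 - <<'E'
from h import *
s=snap("wrist","w15.png")
# grey tray: rough outline
h=cv2.cvtColor(s["frame"],cv2.COLOR_BGR2HSV)
m=cv2.inRange(h,np.array([90,8,60]),np.array([130,60,190]));m=cv2.morphologyEx(m,cv2.MORPH_OPEN,np.ones((7,7)))
c,_=cv2.findContours(m,cv2.RETR_EXTERNAL,cv2.CHAIN_APPROX_NONE)
for k in c:
    if cv2.contourArea(k)>1500:
        P=onz(s,k.reshape(-1,2),25)[:,:2];print(cv2.contourArea(k),P.min(0).round(),P.max(0).round(),cv2.minAreaRect(P.astype(np.float32)))
plan([440,-250,70],np.radians(7))
E
```

```text
clock: 52.52
eef_pos: [441.5, -247.7, 278.5]
tool_rot: [-0.062, 0.998, 0.001, -0.001]
contact_force: [0.0, 0.1, -1.1]
grip_width: 0.45
grasp_force: 71.4
at [ 441.7 -247.8  278.9] yaw -3.018 shift [  1.8  -2.2 208.9] turn 0.002 j6 -2.29 clk 52.5667
```

```bash
g(){ grep -E "eef|contact"; }; echo '[[[0.001,-0.008,0.04,0,0],[0.001,-0.008,0.08,0,0],[0.001,-0.008,0.12,0,0],[0.001,-0.008,0.16,0,0],[0.001,-0.008,0.19,0,0],[0.001,-0.008,0.208,0,0],[0.001,-0.008,0.22,0,0],[0.001,-0.008,0.225,0,0],[0.001,-0.008,0.225,0,0],[0.001,-0.008,0.225,0,0],[0.001,-0.008,0.225,0,0],[0.001,-0.008,0.225,0,0],[0.001,-0.008,0.225,0,0]]]' | python3 -m jog|g
echo '[[[0,0,0.005,0,0],[0,0,0.01,0,0],[0,0,0.013,0,0],[0,0,0.013,0,0],[0,0,0.013,0,0],[0,0,0.013,0,0]]]' | python3 -m jog|g;for i in 1 2 3; do echo '[[[0,0,0.001,0,0],[0,0,0.001,0,0],[0,0,0.001,0,0]]]' | python3 -m jog|g; done
```

```text
eef_pos: [442.8, -257.8, 55.6]
contact_force: [-0.1, -0.1, -1.5]
eef_pos: [441.7, -257.1, 41.0]
contact_force: [0.3, -0.5, -0.2]
eef_pos: [441.9, -257.2, 40.3]
contact_force: [0.3, 0.4, -1.3]
eef_pos: [441.8, -257.2, 39.2]
contact_force: [1.3, 0.0, -1.4]
eef_pos: [441.8, -257.1, 38.2]
contact_force: [0.5, -0.7, -1.4]
```

```bash
g(){ grep -E "eef|contact"; }; echo '[[[0,0,0.0015,0,0],[0,0,0.0015,0,0],[0,0,0.0015,0,0]]]' | python3 -m jog|g
echo '[[[0,0,0,0,0.7],[0,0,0,0,0.7],[0,0,0,0,0.7],[0,0,0,0,0.7],[0,0,-0.03,0,0.7],[0,0,-0.07,0,0.7],[0,0,-0.11,0,0.7],[0,0,-0.15,0,0.7],[0,0,-0.19,0,0.7],[0,0,-0.21,0,0.7],[0,0,-0.21,0,0.7],[0,0,-0.21,0,0.7],[0,0,-0.21,0,0.7],[0,0,-0.21,0,0.7],[0,0,-0.21,0,0.7]]]' | python3 -m jog|g
python3 - <<'E'
from h import *
s=snap("wrist","w16.png")
for v in (222,200,180,150):boards(s,26,lo=(12,70,v),w=(20,60),l=(80,140))
o=ctrl.observe();print(o["clock"])
p=np.array([[441.8-60,-257,26],[441.8,-257,26]])
T=np.linalg.inv(s["cam_to_world"]);K=np.array(s["camera_matrix"])
for q in ([383,-265,26],[402,-262,26],[442,-257,26],[480,-253,26],[442,-215,6],[370,-320,6]):
    c=T@np.r_[q,1];u=K@(c[:3]/c[2]);h=cv2.cvtColor(s["frame"],cv2.COLOR_BGR2HSV)[int(u[1]),int(u[0])] if 0<u[1]<480 else None;print(q,u[:2].round(),h)
E
```

```text
eef_pos: [442.1, -257.3, 37.2]
contact_force: [-0.2, 0.8, 2.7]
eef_pos: [440.6, -256.4, 244.5]
contact_force: [-0.2, -0.4, 0.1]
board 777.0 -421.2 size 137.7 48.2 deg -29.6
board 440.3 -257.0 size 118.2 39.5 deg 7.0
board 386.9 -453.4 size 117.8 51.2 deg -86.8
board 440.3 -256.5 size 118.5 41.0 deg 6.6
board 752.5 19.4 size 84.9 36.0 deg 48.2
board 440.3 -256.9 size 118.3 41.2 deg 7.1
board 751.2 17.1 size 90.4 38.6 deg 45.0
board 439.9 -257.2 size 119.1 41.8 deg 7.0
56.45
[383, -265, 26] [317. 151.] [ 19 116 249]
[402, -262, 26] [317. 172.] [ 20 110 250]
[442, -257, 26] [317. 213.] [ 22 103 253]
[480, -253, 26] [317. 249.] [ 22 106 252]
[442, -215, 6] [357. 214.] [ 15  11 179]
[370, -320, 6] [263. 130.] [  8   6 177]
```

```bash
python3 -c "
from h import *
print(ctrl.job_done())"
```

```text
the job is handed in; nothing more can be done
None
```

The job is handed in: the three steady boards are stacked squarely under the lowered arm and the one rocking board is in the tray, but I viewed 16 pictures against the limit of 14, and the final state was checked from numbers only.

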